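Weigh a chocolate block into a pan on the gelato kitchen's scale

TASK

Weigh out the dark chocolate for the next batch. With the platter empty press the blue key (zero); stand the empty steel pan upright in the middle of the platter, let go and press yellow (tare); lay the dark chocolate block in the pan, let go and press green (add to the batch total), then white (print the ticket). Press each key fully, one at a time and only at its proper moment, leave the red key (off) alone, set things down gently, and do not shift or topple the ivory block, the syrup bottle, the jug or the jar, nor bump the scale.

Things in the scene. Friction and masses are not known exactly. Their poses are not given: they have to be found in the camera images.
- indicator: White wedge-shaped weighing indicator, fixed, 220 mm wide (y), 55 mm back from its origin. Origin at bench level; -x is the operator's side, +y the operator's left. Its face slopes up away from the operator at 30 degrees to the bench, from a lip at x=-85, z=25 mm to x=45, z=100 mm. From the operator's left the keys are red, yellow, blue, white, green, 38 mm apart; the display is above them.
- riser_edge (a point): Middle of the front edge of the clear acrylic cup riser fixed over the indicator (same axes): level shelf 6 mm thick (this point half-way through), 300 mm wide (y), going back 200 mm (+x), 163 mm above the bench, on clear side panels; cups and a box on its rear half reach 110 mm higher. It lies right above the key row and stops a hand coming straight down: come tilted, about square to the key face.
- key_blue_top (a point): Top centre of the blue (zero) key: a round cap 24 mm across on the indicator's sloping face, standing 7 mm proud of it. Its z axis points straight out of the face (30 degrees from vertical, leaning to the operator's side, the indicator's -x); its y axis runs along the key row, to the operator's left.
- key_yellow_top (a point): Top centre of the yellow (tare) key: a round cap 24 mm across on the indicator's sloping face, standing 7 mm proud of it. Its z axis points straight out of the face (30 degrees from vertical, leaning to the operator's side, the indicator's -x); its y axis runs along the key row, to the operator's left.
- key_green_top (a point): Top centre of the green (add) key: a round cap 24 mm across on the indicator's sloping face, standing 7 mm proud of it. Its z axis points straight out of the face (30 degrees from vertical, leaning to the operator's side, the indicator's -x); its y axis runs along the key row, to the operator's left.
- key_white_top (a point): Top centre of the white (print) key: a round cap 24 mm across on the indicator's sloping face, standing 7 mm proud of it. Its z axis points straight out of the face (30 degrees from vertical, leaning to the operator's side, the indicator's -x); its y axis runs along the key row, to the operator's left.
- key_red_top (a point): Top centre of the red (off) key: a round cap 24 mm across on the indicator's sloping face, standing 7 mm proud of it. Its z axis points straight out of the face (30 degrees from vertical, leaning to the operator's side, the indicator's -x); its y axis runs along the key row, to the operator's left.
- key_blue (a joint): How far the blue key is pushed in (m): 0 up, 0.005 fully down. It needs 1.5 N to start and 4 N to be fully down, and springs back; the scale takes it as pressed beyond 0.0035 and as let go below 0.0015.
- key_yellow (a joint): How far the yellow key is pushed in (m): 0 up, 0.005 fully down. It needs 1.5 N to start and 4 N to be fully down, and springs back; the scale takes it as pressed beyond 0.0035 and as let go below 0.0015.
- key_green (a joint): How far the green key is pushed in (m): 0 up, 0.005 fully down. It needs 1.5 N to start and 4 N to be fully down, and springs back; the scale takes it as pressed beyond 0.0035 and as let go below 0.0015.
- key_white (a joint): How far the white key is pushed in (m): 0 up, 0.005 fully down. It needs 1.5 N to start and 4 N to be fully down, and springs back; the scale takes it as pressed beyond 0.0035 and as let go below 0.0015.
- key_red (a joint): How far the red key is pushed in (m): 0 up, 0.005 fully down. It needs 1.5 N to start and 4 N to be fully down, and springs back; the scale takes it as pressed beyond 0.0035 and as let go below 0.0015.
- platform: Weighing platform, fixed: white base with an aluminium platter on top, 200 (x) by 220 (y) by 75 mm high. Origin under its middle at bench level; yaw about vertical. It must never take more than 60 N.
- platter_mid (a point): Middle of the platter's top surface, 75 mm above the bench; axes as the platform's.
- pan_mid (a point): Empty open steel pan, loose, about 260 g, 176 (its x) by 108 (its y) by 65 mm high; 158 by 90 mm inside, floor 4 mm thick, walls 3 mm. This point is its centre, 32.5 mm above its underside; z up.
- pan_rim (a point): Middle of the pan's rim on its +y long side (the other long side is alike), 49.5 mm from the centre, 58 mm above the underside; axes as the pan's. The rim is a thick band, 9 mm wide in all and 14 mm high, round the top; it can be pinched with one finger inside the pan and one outside.
- tray: White tray, fixed, 84 (x) by 190 (y) mm, 6 mm thick, on which the two chocolate blocks lie. Origin under its middle.
- dark_block_mid (a point): Dark brown chocolate block, loose, about 105 g, 62 (its x) by 40 (its y) by 34 mm high. This point is its centre; z up.
- ivory_block_mid (a point): Ivory-white chocolate block of the same size beside the dark one on the tray, loose; not wanted. This point is its centre.
- syrup: Brown syrup bottle with a green label and red cap, loose, 62 mm across, 190 mm high; origin under its middle.
- jug: Clear plastic measuring jug, loose, 76 mm across and 120 mm high, its handle reaching out to about 75 mm from its axis towards its own +y; origin under its middle.
- jar: Amber glass jar of nut paste with a navy label and a white lid, loose, 72 mm across, 80 mm high; origin under its middle.

How it is judged:
By the outcome, as a careful person would: the job done as asked, in the order asked, and still so for the second after the job is handed in, with the robot touching nothing.
It also fails if it takes over 72 s, if anything falls off the work surface, if the arm or the gripper's body presses on something with over 40 N, if the wrist force passes 120 N, or if a joint passes its speed limit or range.

ROBOT

A 7-joint arm with a two-finger parallel gripper is mounted at the origin on the work surface. World frame = base frame: x ahead of the robot, y to its left, z up, the work surface at z = 0. Lengths are in m, angles in rad, forces in N, time in s.
With the tool pointing down it reaches from about 0.425 to 0.925 m from the base axis. Payload 6.8 kg.
Tool frame: the origin (TCP) lies at the very end of the fingers, on their centre line; the grasp point (between the pads) lies 19 mm behind it; z points along the fingers, y is the line along which they close (so a half turn about z gives the same grasp; the last joint's range is limited). The gripper opens to 85 mm and grips with 20 to 120 N. Pads are 22 mm wide; open, the fingers measure 114 mm over their backs; the gripper's body (76 mm by 85 mm) begins 54 mm behind the grasp point. The pads swing forward as they close: fully open they stand 13 mm farther back than shut.
Start: joints at [-1.431, 0.477, 0.022, 1.555, -0.011, 1.109, -0.083], TCP at [0.166, 0.654, 0.231] pointing down, gripper open.
Joint ranges: [-2.96, 2.96], [-0.34, 2.1], [-1.41, 1.46], [0.24, 2.44], [-1.37, 4.51], [0.17, 1.92], [-2.96, 2.96]. Speed limits (rad/s): [2.39, 2.39, 3.14, 3.14, 3.14, 3.14, 3.14].

INTERFACE

Orientations are given as a unit quaternion [w, x, y, z].
In Python, from station import bot gives the robot as it stands.
- The arm moves only by the tool jog_arm, never from a script. Its argument "motion" is a list of rows, each a list of 7 numbers: the turn, a rotation vector about the tool's x, y, z in rad, then the shift along the tool's x, y, z in mm, then the finger opening in mm, from 0 to 85.4. A call has 1 to 10 rows; each row is the pose to reach, as a shift and turn from the pose commanded when the call began, along the tool's axes at that moment; what a row does not reach only later rows make up. A row lasts 1/8 s, in which the tool goes at most 62.5 mm and 10.7 degrees, less where a joint would pass 70% of its speed; a pose out of reach is approached as far as the arm can. A call with a gripper value outside its range is refused whole. The fingers move at their own pace and stop on an object; "grip_force" is the grip in N (left out, the last holds). Time passes only in rows, so rows that repeat a pose let the fingers close. It gives the time, the measured TCP pose, the force, the opening and the grip force at its end, in the units of the state.
- bot.get_obs(): the state, without advancing time (a new reading comes with each control period).
- bot.read_camera(name): name is "scene" or "top" or "wrist"; returns a dict with "pixels" (480x640x3 uint8, red, green, blue), "camera_matrix" (3x3 intrinsics, pixels), "T" (4x4, takes a point from camera to world coordinates); the wrist camera has in their place "tool_from_camera" (4x4, takes a point from camera to tool coordinates, whose origin is the TCP and whose axes are the flange's). Camera axes: x right, y down, z forward; pixel columns grow to the right and rows downward; lengths in m; the calibration is good to about 2 mm. A picture is of the moment at which its call begins: read the wrist's pose just before it. There is no depth.
- bot.hand_in(): hands the job in; it is judged then, once.
Trained networks look in a picture, given as the dict that the camera call returned (one of the last four; its "shot" number tells which), for a name from the list of things; names that differ only in an ending like _2 or _b are one class to them, and where a whole thing is asked for, a point or a joint stands for the part that bears it (a point fixed in the world has none). Each returns a list of dicts, best first, with "score" (0 to 1); they miss things now and then, are a little off and sometimes report something else, mostly with a low value. They report only what shows in the picture. A call takes as long as a camera call.
- bot.spot_in(thing, picture): "xy" ([column, row] in pixels, amid what is visible of it).
- bot.tip_of(thing, picture): "xy" ([column, row] in pixels: a listed point, or the origin of a listed thing).
The state is a dict: "t": time; "q": joint angles; "joint_vel": joint speeds; "joint_torque": joint torques, N m; "eef_pos": TCP position; "tool_rot": TCP orientation; "contact_force": force on the tool from outside, world axes, zero at the start; "torque": the same for the moment, N m; "gripper_width": opening from 0.0 (shut) to 1.0 (fully open); "grasp_force": force on a finger pad.
Only numpy, scipy, OpenCV 4.12 (cv2) and the standard library are available. Lean on these libraries where they do the work, as an engineer would, in place of code of your own. Each camera call takes 0.05 s, during which the arm holds its last target. There are 200 camera calls.

## Working session

There is one attempt and no reset: what is moved stays moved. The work goes in short steps, Python scripts to look and compute and a tool call to move; the robot and the scene stay as the last step left them, time stands still between calls to the robot, and variables do not carry over. Pictures are saved under pics/ and viewed, at most 10 in all, crops included, and the job is handed in when it is done.

Besides the shell and the picture viewer there is one more tool, called after "Emit:" as name(argument=value, ...), one argument or row to a line, values as JSON. jog_arm: Moves the arm, as the interface text tells. Its arguments: {"type":"object","properties":{"motion":{"type":"array"},"grip_force":{"type":"number"}},"required":["motion"]}

```bash
ls; mkdir -p pics; cat > h.py <<'E'
import numpy as np, cv2
from station import bot
from scipy.spatial.transform import Rotation as R
def pose():
    o=bot.get_obs(); q=o['tool_rot']; T=np.eye(4); T[:3,:3]=R.from_quat([q[1],q[2],q[3],q[0]]).as_matrix(); T[:3,3]=o['eef_pos']; return T,o
def cam(name):
    T,o=pose(); p=bot.read_camera(name)
    p['W']=p['T'] if name!='wrist' else T@np.array(p['tool_from_camera'])
    return p
def ray(p,xy):
    d=np.linalg.inv(p['camera_matrix'])@np.array([xy[0],xy[1],1.]); W=np.array(p['W']); d=W[:3,:3]@d
    return W[:3,3],d/np.linalg.norm(d)
def atz(p,xy,z):
    o,d=ray(p,xy); return o+d*(z-o[2])/d[2]
def proj(p,X):
    c=np.linalg.inv(p['W'])@np.append(X,1); k=np.array(p['camera_matrix'])@c[:3]; return k[:2]/k[2]
def save(p,f): cv2.imwrite('pics/'+f,cv2.cvtColor(p['pixels'],cv2.COLOR_RGB2BGR))
def tri(obs):
    A=np.zeros((3,3));b=np.zeros(3)
    for o,d in obs:
        M=np.eye(3)-np.outer(d,d);A+=M;b+=M@o
    return np.linalg.solve(A,b)
E
python3 - <<'E'
from h import *
np.set_printoptions(precision=3,suppress=True)
T,o=pose();print(T,o['t'])
ps={n:cam(n) for n in('scene','top')}
H={'riser_edge':.163,'platter_mid':.075,'pan_mid':.0325,'pan_rim':.058,'tray':0,'dark_block_mid':.023,'ivory_block_mid':.023,'syrup':0,'jug':0,'jar':0,'indicator':0,'platform':0}
for k in('blue','yellow','green','white','red'):H[f'key_{k}_top']=.055
for n,p in ps.items(): save(p,n+'.png');print(n,p['W'][:3,3],p['W'][:3,2])
for k,z in H.items():
    rs=[]
    for n,p in ps.items():
        for r in bot.tip_of(k,p)[:2]:
            print(k,n,np.round(r['xy'],1),round(r['score'],2),atz(p,r['xy'],z))
        r=bot.tip_of(k,p)
        if r: rs.append(ray(p,r[0]['xy']))
    if len(rs)==2: print('   tri',tri(rs))
print(bot.get_obs()['t'])
E
```

```text
pics
[[-0.969  0.245 -0.     0.165]
 [ 0.245  0.969 -0.002  0.654]
 [-0.    -0.002 -1.     0.23 ]
 [ 0.     0.     0.     1.   ]] 0.0
scene [ 0.897 -0.736  0.915] [-0.307  0.633 -0.711]
top [ 0.428 -0.047  1.338] [ 0.109 -0.007 -0.994]
riser_edge scene [373.9 164.2] 0.75 [0.592 0.237 0.163]
riser_edge top [176.2 218.7] 0.74 [0.59  0.249 0.163]
   tri [0.59  0.25  0.154]
platter_mid scene [312. 312.] 0.8 [ 0.625 -0.183  0.075]
platter_mid scene [268.4 255.9] 0.44 [ 0.465 -0.084  0.075]
platter_mid top [370.6 212. ] 0.89 [ 0.616 -0.19   0.075]
   tri [ 0.621 -0.187  0.076]
pan_mid scene [182.1 335.7] 0.56 [ 0.393 -0.33   0.032]
pan_mid top [428.1 304. ] 0.88 [ 0.398 -0.33   0.032]
   tri [ 0.397 -0.33   0.035]
pan_rim scene [161.7 348.7] 0.59 [ 0.39  -0.385  0.058]
pan_rim top [450.7 304.8] 0.77 [ 0.396 -0.378  0.058]
   tri [ 0.393 -0.381  0.056]
tray scene [269.2 253.9] 0.77 [ 0.425 -0.019  0.   ]
tray top [300.  295.1] 0.91 [ 0.42 -0.02  0.  ]
   tri [ 0.422 -0.019 -0.002]
dark_block_mid scene [262.1 264. ] 0.85 [ 0.438 -0.074  0.023]
dark_block_mid scene [310.  331.9] 0.63 [ 0.628 
[... 1306 characters left out ...]
[188.2 228.9] 0.51 [0.58  0.247 0.055]
   tri [0.586 0.253 0.039]
key_yellow_top scene [363.7 186.6] 0.51 [0.56  0.27  0.055]
key_yellow_top top [178.9 238.3] 0.43 [0.557 0.268 0.055]
   tri [0.559 0.269 0.055]
key_green_top scene [384.3 215. ] 0.5 [0.651 0.187 0.055]
key_green_top top [205.5 196.7] 0.56 [0.658 0.207 0.055]
   tri [0.653 0.205 0.043]
key_white_top scene [408.1 280.2] 0.45 [0.775 0.005 0.055]
key_white_top scene [381.5 205.2] 0.38 [0.631 0.219 0.055]
key_white_top top [196.6 210.9] 0.64 [0.623 0.227 0.055]
   tri [ 0.702  0.319 -0.324]
key_red_top scene [357.8 180.7] 0.57 [0.536 0.287 0.055]
key_red_top top [166.1 249.1] 0.47 [0.531 0.298 0.055]
   tri [0.532 0.301 0.043]
3.5
```

View pictures.

View pics/scene.png

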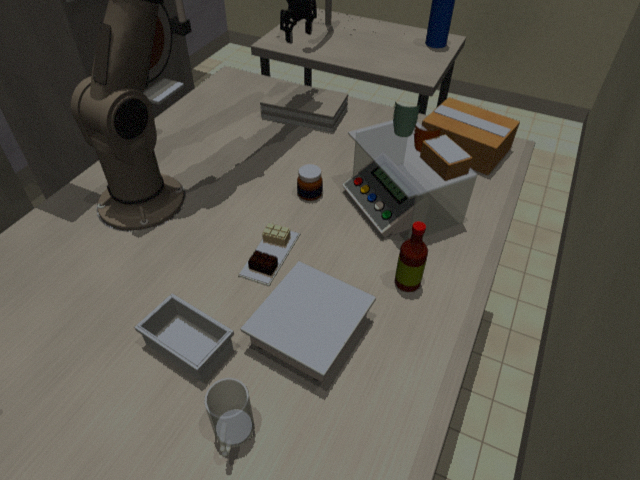

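View pics/top.png

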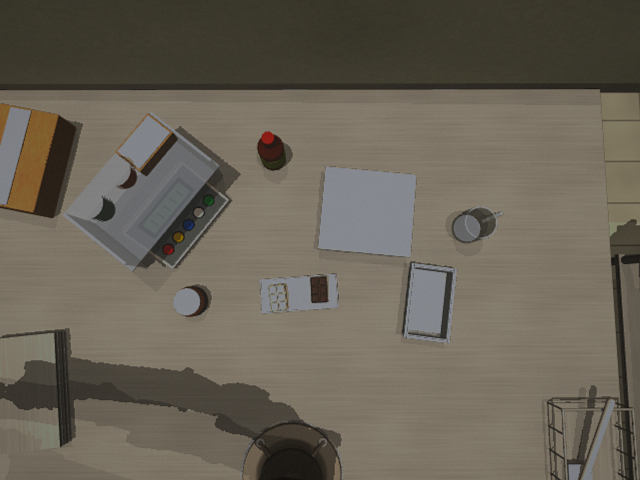

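```bash
cat >> h.py <<'E'
def ind(x,y,yaw,s,e):
    Ri=R.from_euler('z',yaw).as_matrix(); o=np.array([x,y,0]); c,sn=np.cos(np.pi/6),.5
    P={}
    for k,i in zip(('red','yellow','blue','white','green'),(2,1,0,-1,-2)):
        P[k]=o+Ri@np.array([-.085+s*c-.007*sn,.038*i,.025+s*sn+.007*c])
    P['riser']=o+Ri@np.array([e,0,.163]); P['o']=o
    return P
E
python3 - <<'E'
from h import *
import pickle
from scipy.optimize import least_squares
np.set_printoptions(precision=3,suppress=True)
ps={n:cam(n) for n in('scene','top')}
w=bot.read_camera('wrist');print(np.array(w['tool_from_camera']),w['camera_matrix'])
M={'scene':dict(blue=(371.8,197.2),yellow=(363.7,186.6),green=(384.3,215),white=(381.5,205.2),red=(357.8,180.7),riser=(373.9,164.2),o=(385,203.2)),
'top':dict(blue=(188.2,228.9),yellow=(178.9,238.3),green=(205.5,196.7),white=(196.6,210.9),red=(166.1,249.1),riser=(176.2,218.7))}
f=lambda v:np.concatenate([proj(ps[n],ind(*v)[k])-m for n in M for k,m in M[n].items()])
r=least_squares(f,[.62,.28,.9,.05,-.04],loss='soft_l1')
print(r.x,r.cost,np.round(f(r.x).reshape(-1,2),1).tolist()); P=ind(*r.x)
for k,v in P.items(): print(k,v)
# colour detection of keys in top image
E
```

```text
[[ 0.    -0.958 -0.288  0.073]
 [ 1.    -0.     0.001  0.001]
 [-0.001 -0.288  0.958 -0.142]
 [ 0.     0.     0.     1.   ]] [[338.435   0.    321.427]
 [  0.    338.435 239.9  ]
 [  0.      0.      1.   ]]
[ 0.625  0.295  0.946  0.037 -0.06 ] 19.849278272734967 [[-0.2, -1.3], [0.4, 1.3], [3.2, -2.4], [-2.1, -1.1], [-1.0, -0.4], [0.4, -2.2], [2.1, -0.0], [-0.5, -4.8], [-0.8, -1.4], [1.1, 2.1], [0.5, 0.5], [2.5, 0.6], [1.0, -0.1]]
red [0.53  0.294 0.049]
yellow [0.561 0.272 0.049]
blue [0.592 0.25  0.049]
white [0.623 0.227 0.049]
green [0.654 0.205 0.049]
riser [0.59  0.247 0.163]
o [0.625 0.295 0.   ]
```

```bash
cat >> h.py <<'E'
def rowto(pos,Rt,T=None):
    if T is None: T,_=pose()
    rv=R.from_matrix(T[:3,:3].T@Rt).as_rotvec(); d=T[:3,:3].T@(np.array(pos)-T[:3,3])*1000
    return np.round(rv,3).tolist()+np.round(d,1).tolist()
def Rkey(yaw,tilt=np.radians(33)):
    xd=np.array([np.cos(yaw),np.sin(yaw),0]);z=np.sin(tilt)*xd-np.cos(tilt)*np.array([0,0,1.])
    x=-np.cos(tilt)*xd-np.sin(tilt)*np.array([0,0,1.]); return np.stack([x,np.cross(z,x),z],1)
def Rdown(ang): # tool x at world angle ang, z down
    x=np.array([np.cos(ang),np.sin(ang),0]);z=np.array([0,0,-1.]);return np.stack([x,np.cross(z,x),z],1)
def nrm(yaw): return np.array([-.5*np.cos(yaw),-.5*np.sin(yaw),np.cos(np.pi/6)])
E
python3 - <<'E'
from h import *
y=.946; b=np.array([.592,.250,.049]); n=nrm(y); Rk=Rkey(y)
for p in ([.3,.45,.35],[.42,.22,.33],b+.1*n): print(np.round(p,3),rowto(p,Rk))
E
```

```text
[0.3  0.45 0.35] [-0.343, -0.505, -1.159, -180.5, -165.2, -118.7]
[0.42 0.22 0.33] [-0.343, -0.505, -1.159, -353.2, -358.7, -98.7]
[0.563 0.209 0.136] [-0.343, -0.505, -1.159, -494.2, -334.0, 95.7]
```

Emit:
jog_arm(
  motion=[
    [0,0,0,-30,-30,-60,0],
    [-0.05,-0.07,-0.165,-80,-75,-100,0],
    [-0.1,-0.145,-0.33,-130,-125,-119,0],
    [-0.15,-0.215,-0.5,-180,-165,-119,0],
    [-0.2,-0.29,-0.66,-220,-215,-119,0],
    [-0.245,-0.36,-0.83,-260,-265,-115,0],
    [-0.295,-0.43,-0.99,-305,-315,-105,0],
    [-0.343,-0.505,-1.159,-353,-359,-99,0],
    [-0.343,-0.505,-1.159,-353,-359,-99,0],
    [-0.343,-0.505,-1.159,-353,-359,-99,0],
  ],
  grip_force=40,
)

```text
t: 4.9
eef_pos: [0.4203, 0.2173, 0.3302]
tool_rot: [0.253, -0.436, 0.854, 0.13]
contact_force: [-0.2, 1.4, 0.2]
gripper_width: -0.001
grasp_force: 0.0
```

```bash
python3 - <<'E'
from h import *
np.set_printoptions(precision=3,suppress=True)
T,o=pose();print(o['t'],T,o['q'])
y=.946; b=np.array([.592,.250,.049]); n=nrm(y); Rk=Rkey(y)
print(rowto([.42,.22,.33],Rk)); print(rowto(b+.1*n,Rk))
E
```

```text
4.9 [[-0.491 -0.811  0.319  0.42 ]
 [-0.679  0.586  0.443  0.217]
 [-0.546  0.001 -0.838  0.33 ]
 [ 0.     0.     0.     1.   ]] [-1.179 -0.329  0.609  2.265 -0.052  0.611  2.006]
[0.001, 0.002, -0.001, -1.5, 1.8, 1.3]
[0.001, 0.002, -0.001, 41.7, -120.3, 205.0]
```

Emit:
jog_arm(
  motion=[
    [0,0,0,10,-30,50,0],
    [0,0,0,20,-60,100,0],
    [0,0,0,30,-90,150,0],
    [0,0,0,42,-120,205,0],
    [0,0,0,42,-120,205,0],
    [0,0,0,42,-120,205,0],
  ],
)

```text
t: 5.65
eef_pos: [0.484, 0.1985, 0.2176]
tool_rot: [0.258, -0.432, 0.856, 0.119]
contact_force: [-0.9, -0.7, -0.0]
gripper_width: 0.001
grasp_force: 0.0
```

```bash
python3 - <<'E'
from h import *
from scipy.optimize import least_squares
np.set_printoptions(precision=3,suppress=True)
p=cam('wrist');T,o=pose();print(o['t'],T[:3,3],o['q']);save(p,'w1.png')
M={}
for k in('red','yellow','blue','white','green'):
    r=bot.tip_of(f'key_{k}_top',p)[:2]; print(k,[(np.round(a['xy'],1),round(a['score'],2)) for a in r], np.round(proj(p,ind(.625,.295,.946,.037,-.06)[k]),1))
    if r: M[k]=np.array(r[0]['xy'])
f=lambda v:np.concatenate([proj(p,ind(*v,-.06)[k])-m for k,m in M.items()])
r=least_squares(f,[.625,.295,.946,.037],loss='soft_l1');print(r.x,r.cost,f(r.x))
for k,v in ind(*r.x,-.06).items():print(k,v)
E
```

```text
5.7 [0.484 0.198 0.217] [-1.895 -0.337  1.455  2.338  0.154  0.334  2.015]
red [(array([344.4, 210.9]), 0.67)] [344.4 208. ]
yellow [(array([306.8, 212.4]), 0.95)] [307.1 207.9]
blue [(array([270.2, 209.2]), 0.66), (array([192.9, 204.4]), 0.49)] [270.  207.8]
white [(array([235.5, 208.9]), 0.82)] [233.1 207.7]
green [(array([194. , 204.1]), 0.55)] [196.5 207.6]
[0.626 0.29  0.878 0.041] 6.013399765337545 [-0.044  2.045  0.522 -1.335 -0.134 -0.027 -2.914 -1.63   0.88   1.256]
red [0.533 0.298 0.052]
yellow [0.563 0.274 0.052]
blue [0.592 0.249 0.052]
white [0.621 0.225 0.052]
green [0.65  0.201 0.052]
riser [0.587 0.244 0.163]
o [0.626 0.29  0.   ]
```

View pics/w1.png

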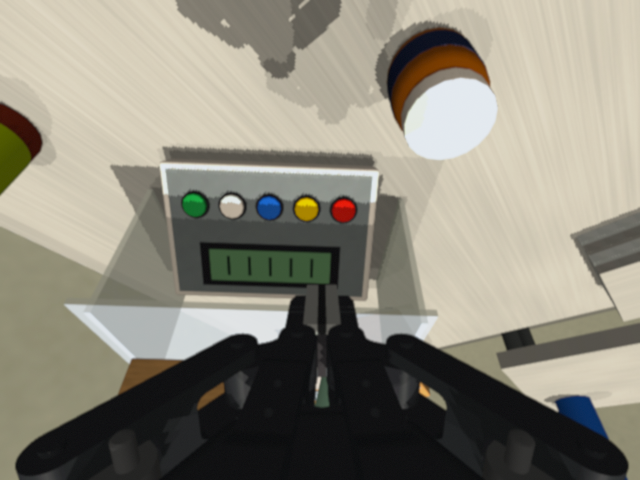

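```bash
python3 - <<'E'
from h import *
Rd=Rdown(.9+np.pi)
for p in ([.50,.15,.36],[.64,.06,.36]): print(rowto(p,Rd))
E
```

```text
[-0.012, 0.578, 0.034, -51.7, -43.7, -134.2]
[-0.012, 0.578, 0.034, -59.7, -209.7, -124.8]
```

Emit:
jog_arm(
  motion=[
    [0,0.05,0,-20,-20,-50,0],
    [0,0.2,0,-40,-40,-100,0],
    [0,0.38,0.015,-52,-80,-134,0],
    [0,0.578,0.034,-55,-130,-130,0],
    [0,0.578,0.034,-60,-180,-125,0],
    [0,0.578,0.034,-60,-210,-125,0],
    [0,0.578,0.034,-60,-210,-125,0],
    [0,0.578,0.034,-60,-210,-125,0],
  ],
)

```text
t: 6.95
eef_pos: [0.5273, 0.0512, 0.3913]
tool_rot: [0.027, -0.434, 0.901, -0.014]
contact_force: [-0.5, -0.3, 0.1]
gripper_width: 0.0
grasp_force: 0.0
```

```bash
python3 - <<'E'
from h import *
np.set_printoptions(precision=3,suppress=True)
T,o=pose();print(o['t'],T[:3,3],T[:3,2],o['q'])
print(rowto([.72,.0,.38],Rdown(.9+np.pi)))
E
```

```text
6.95 [0.527 0.051 0.391] [ 0.06  -0.001 -0.998] [-1.924 -0.337  1.455  1.77   0.37   1.37   1.934]
[-0.048, 0.036, -0.002, -79.5, -181.7, 22.8]
```

Emit:
jog_arm(
  motion=[
    [0,0,0,-30,-60,0,0],
    [0,0,0,-60,-120,0,0],
    [-0.048,0.036,0,-80,-180,20,0],
    [-0.048,0.036,0,-80,-180,20,0],
    [-0.048,0.036,0,-80,-180,20,0],
    [-0.048,0.036,0,-80,-180,20,0],
  ],
)

```text
t: 7.7
eef_pos: [0.5357, 0.0054, 0.4233]
tool_rot: [0.024, -0.435, 0.9, -0.011]
contact_force: [0.2, -1.1, -0.7]
gripper_width: 0.0
grasp_force: 0.0
```

```bash
python3 - <<'E'
from h import *
np.set_printoptions(precision=3,suppress=True)
T,o=pose();print(o['t'],T[:3,3],T[:3,2],o['q'])
print(rowto([.72,.0,.38],Rdown(.9+np.pi)))
print(rowto([.45,.45,.38],Rdown(1.4+np.pi)))
E
```

```text
7.7 [0.536 0.005 0.423] [ 0.053  0.    -0.999] [-1.849 -0.336  1.454  1.698  0.357  1.441  2.039]
[-0.042, 0.033, 0.0, -108.8, -145.7, 53.1]
[-0.049, 0.022, -0.5, -293.8, 345.1, 38.8]
```

Emit:
jog_arm(
  motion=[
    [0,0,-0.05,-40,50,0,0],
    [0,0,-0.15,-80,100,0,0],
    [0,0,-0.25,-120,150,0,0],
    [0,0,-0.35,-160,200,0,0],
    [0,0,-0.45,-200,250,0,0],
    [-0.049,0.022,-0.5,-250,300,0,0],
    [-0.049,0.022,-0.5,-294,345,20,0],
    [-0.049,0.022,-0.5,-294,345,20,0],
  ],
)

```text
t: 8.7
eef_pos: [0.3836, 0.3715, 0.423]
tool_rot: [0.024, -0.645, 0.764, 0.002]
contact_force: [-0.6, -0.1, -0.1]
gripper_width: 0.003
grasp_force: 0.0
```

```bash
python3 - <<'E'
from h import *
np.set_printoptions(precision=3,suppress=True)
T,o=pose();print(o['t'],T[:3,3],T[:3,2],o['q'])
print(rowto([.45,.45,.38],Rdown(1.4+np.pi)))
print(rowto([.15,.60,.33],Rdown(np.radians(180))))
E
```

```text
8.7 [0.384 0.371 0.423] [ 0.035  0.034 -0.999] [-2.607 -0.336  1.453  1.699  0.355  1.444  1.783]
[-0.029, 0.039, 0.003, -86.7, -51.0, 47.9]
[0.003, 0.053, 1.403, -182.7, 271.2, 92.4]
```

```bash
cat > kin.py <<'E'
import numpy as np, itertools
from scipy.spatial.transform import Rotation as R
from scipy.optimize import least_squares
def fk(q,v,s):
    d,L1,a,b,L2,w,L3,c1,c7,y0=v
    Rt=np.eye(3);p=np.array([0,0,0.])
    def rot(ax,an):
        nonlocal Rt; Rt=Rt@R.from_euler(ax,an).as_matrix()
    def tr(x,z,y=0):
        nonlocal p; p=p+Rt@np.array([x,y,z])
    rot('z',s[0]*q[0]+c1);tr(0,d);rot('y',q[1]);rot('z',s[1]*q[2]);tr(a,L1);rot('y',q[3]);tr(-b,L2);rot('z',s[2]*q[4]);rot('y',q[5]);tr(w,L3);rot('z',s[3]*q[6]+c7)
    return p,Rt
qs=[[-1.431,.477,.022,1.555,-.011,1.109,-.083],[-1.179,-.329,.609,2.265,-.052,.611,2.006],[-1.895,-.337,1.455,2.338,.154,.334,2.015],[-1.924,-.337,1.455,1.77,.37,1.37,1.934],[-1.849,-.336,1.454,1.698,.357,1.441,2.039],[-2.607,-.336,1.453,1.699,.355,1.444,1.783]]
ps=[[.165,.654,.230],[.4203,.2173,.3302],[.484,.1985,.2176],[.5273,.0512,.3913],[.5357,.0054,.4233],[.3836,.3715,.423]]
rs=[None,[.253,-.436,.854,.13],[.258,-.432,.856,.119],[.027,-.434,.901,-.014],[.024,-.435,.9,-.011],[.024,-.645,.764,.002]]
Rs=[np.array([[-.969,.245,0],[.245,.969,-.002],[0,-.002,-1]])]+[R.from_quat([q[1],q[2],q[3],q[0]]).as_matrix() for q in rs[1:]]
def fit(s,v0):
    def f(v):
        o=[]
        for q,p,Rm in zip(qs,ps,Rs):
            a,B=fk(q,v,s);o+=list(a-p)+list(.2*(B-Rm).ravel())
        return np.array(o)
    return least_squares(f,v0)
if __name__=='__main__':
    best=[]
    for s in itertools.product((1,-1),repeat=4):
        for c1 in(-.1,2.75):
          for c7 in (0,1.57,3.14,-1.57):
            r=fit(s,[.3,.45,0,0,.45,0,.25,c1,c7,0]);best.append((r.cost,s,np.round(r.x,4)))
    best.sort(key=lambda t:t[0])
    for b in best[:4]:print(b)
E
python3 kin.py
```

```text
(np.float64(0.0006285131242189715), (-1, -1, -1, -1), array([ 0.2558,  0.4625, -0.0084,  0.0337,  0.4768, -0.0408,  0.2624,
       -0.0903,  1.4859,  0.    ]))
(np.float64(0.0006285131243429932), (-1, -1, -1, -1), array([ 0.2558,  0.4625, -0.0084,  0.0337,  0.4768, -0.0408,  0.2624,
       -0.0903,  1.4859,  0.    ]))
(np.float64(0.0006285131246165812), (-1, -1, -1, -1), array([ 0.2558,  0.4625, -0.0084,  0.0337,  0.4768, -0.0408,  0.2624,
       -0.0903,  1.4859,  0.    ]))
(np.float64(0.0006285131246550566), (-1, -1, -1, -1), array([ 0.2558,  0.4625, -0.0084,  0.0337,  0.4768, -0.0408,  0.2624,
       -0.0903,  1.4859,  0.    ]))
```

```bash
cat >> kin.py <<'E'
S=(-1,-1,-1,-1);V=[.2558,.4625,-.0084,.0337,.4768,-.0408,.2624,-.0903,1.4859,0]
LO=np.array([-2.96,-.34,-1.41,.24,-1.37,.17,-2.96]);HI=np.array([2.96,2.1,1.46,2.44,4.51,1.92,2.96])
SP=.7*np.array([2.39,2.39,3.14,3.14,3.14,3.14,3.14])/8
def err(q,p,Rt):
    a,B=fk(q,V,S);return np.concatenate([p-a,.3*R.from_matrix(Rt@B.T).as_rotvec()])
def jac(q):
    a,B=fk(q,V,S);J=[]
    for i in range(7):
        e=np.array(q,float);e[i]+=1e-4;c,D=fk(e,V,S);J.append(np.concatenate([c-a,.3*R.from_matrix(D@B.T).as_rotvec()])/1e-4)
    return np.array(J).T
def sim(q,p,Rt,rows=12,sub=5,lam=.03):
    q=np.array(q,float)
    for _ in range(rows):
        q0=q.copy()
        a,B=fk(q,V,S);dp=p-a;m=np.linalg.norm(dp);dp=dp*min(1,.0625/max(m,1e-9))
        rv=R.from_matrix(Rt@B.T).as_rotvec();k=np.linalg.norm(rv);rv=rv*min(1,.187/max(k,1e-9))
        tp=a+dp;tR=R.from_rotvec(rv).as_matrix()@B
        for _ in range(sub):
            J=jac(q);dq=J.T@np.linalg.solve(J@J.T+lam**2*np.eye(6),err(q,tp,tR));q=np.clip(q+dq,LO+.004,HI-.004)
        d=q-q0;q=q0+d*min(1,1/np.max(np.abs(d)/SP))
    return q
E
cat > t.py <<'E'
from kin import *
from h import Rdown,Rkey,nrm
np.set_printoptions(precision=2,suppress=True)
q0=np.array([-1.431,.477,.022,1.555,-.011,1.109,-.083])
y=.946;Rk=Rkey(y)
print('replay',sim(q0,np.array([.42,.22,.33]),Rk,10))
qc=np.array([-2.607,-.336,1.453,1.699,.355,1.444,1.783])
q=sim(qc,np.array([.45,.45,.38]),Rdown(1.4+np.pi));print('now->out',q,err(q,np.array([.45,.45,.38]),Rdown(1.4+np.pi))[:3])
# escape search
rng=np.random.default_rng(0);res=[]
az0=np.radians(44)
for _ in range(250):
    r=rng.uniform(.35,.7);z=rng.uniform(.36,.6);az=az0+rng.uniform(-.5,.8)
    base=Rdown(rng.uniform(0,1.5)+np.pi);tilt=R.from_rotvec(np.append(rng.uniform(-.7,.7,2),0)).as_matrix()
    p=np.array([r*np.cos(az),r*np.sin(az),z]);Rt=tilt@base
    q=sim(qc,p,Rt,10,sub=3);res.append((abs(q[2])-max(min(q[1],.3),-.3),q,p,R.from_matrix(Rt).as_rotvec(),Rt[:,2]))
res.sort(key=lambda t:t[0])
for t in res[:6]:print(*t)
E
time python3 t.py
```

```text
replay [-1.19 -0.34  0.64  2.27 -0.1   0.65  2.06]
now->out [-2.96 -0.34  1.46  1.47  0.43  1.65  1.57] [ 0.16 -0.01 -0.15]
0.2772553343215258 [-2.23  0.05  0.33  1.76  0.84  1.14  0.02] [0.02 0.61 0.46] [-0.74  2.21  0.29] [ 0.6   0.42 -0.68]
0.3116906932558292 [-1.95 -0.34  0.01  1.96  0.46  1.44 -0.25] [0.02 0.37 0.52] [-0.13  2.7   0.48] [ 0.36  0.35 -0.86]
0.3212363808434128 [-1.91 -0.34  0.02  2.09  0.9   1.04 -0.23] [0.06 0.46 0.52] [-0.43  2.24  0.69] [ 0.55  0.59 -0.58]
0.3456740248598832 [-1.87 -0.34  0.05  1.97  0.68  1.42  0.19] [0.1  0.36 0.56] [-0.43  2.35  0.52] [ 0.55  0.47 -0.69]
0.39861583787198657 [-1.84 -0.34  0.1   1.84  0.41  1.46  0.1 ] [0.09 0.35 0.6 ] [-0.25  2.68  0.63] [ 0.32  0.46 -0.83]
0.410722825210345 [-2.   -0.34  0.11  2.18  0.67  1.46  0.07] [0.09 0.34 0.39] [-0.62  2.44 -0.1 ] [ 0.58  0.08 -0.81]kin.py:51: RuntimeWarning: divide by zero encountered in scalar divide
  d=q-q0;q=q0+d*min(1,1/np.max(np.abs(d)/SP))

real	0m7.551s
user	0m8.040s
sys	0m0.040s
```

```bash
cat > t2.py <<'E'
from kin import *
from h import Rdown,Rkey,nrm
np.set_printoptions(precision=2,suppress=True)
qc=np.array([-2.607,-.336,1.453,1.699,.355,1.444,1.783]);y=.93;n=nrm(y);b=np.array([.592,.25,.051])
RE=R.from_rotvec([-.74,2.21,.29]).as_matrix()
def run(q,seq,show=True):
    for nm,p,Rt,k in seq:
        q=sim(q,np.array(p),Rt,k);e=err(q,np.array(p),Rt)
        if show:print(nm,q,'err',np.linalg.norm(e[:3]).round(3),np.linalg.norm(e[3:]/.3).round(3))
    return q
if __name__=='__main__':
  for nm,Rk,xa in(('op',Rkey(y),y+np.pi),('row+',Rkey(y)@R.from_euler('z',90,degrees=True).as_matrix(),y+np.pi/2),('row-',Rkey(y)@R.from_euler('z',-90,degrees=True).as_matrix(),y-np.pi/2)):
    print(nm)
    run(qc,[('E',[.02,.61,.46],RE,10),('E2',[.30,.52,.42],Rdown(2.6),8),('M',[.60,.10,.40],Rdown(xa),14),('K',b+.1*n,Rk,8),('press',b,Rk,4),('K',b+.1*n,Rk,4)]+
     [('M',[.60,0,.35],Rdown(xa),8),('pan',[.4,-.28,.2],Rdown(np.pi),10),('pan',[.4,-.28,.045],Rdown(np.pi),5)])
E
python3 t2.py
```

```text
op
E [-2.22  0.04  0.33  1.78  0.85  1.13  0.02] err 0.0 0.0
E2 [-1.72  0.25  0.71  1.5  -0.16  1.45  0.03] err 0.0 0.0
M [-0.94  0.3   0.87  1.52 -0.23  1.43  2.44] err 0.0 0.0
K [-0.53  0.3   0.2   2.14 -1.08  0.46  2.96] err 0.001 0.126
press [-0.02  0.57 -0.47  2.08 -0.87  0.17  2.96] err 0.014 0.063
K [ 0.    0.32 -0.39  2.16 -0.8   0.32  2.88] err 0.0 0.0
M [-0.13  0.22  0.05  1.63 -0.01  1.3   2.42] err 0.0 0.0
pan [ 0.17  0.12  0.37  2.09 -0.05  0.94  2.14] err 0.0 0.0
pan [ 0.23  0.39  0.31  2.19 -0.21  0.59  2.27] err 0.0 0.0
row+
E [-2.22  0.04  0.33  1.78  0.85  1.13  0.02] err 0.0 0.0
E2 [-1.72  0.25  0.71  1.5  -0.16  1.45  0.03] err 0.0 0.0
M [-1.03  0.34  0.99  1.52 -0.29  1.44  0.91] err 0.0 0.0
K [-0.94  0.37  0.67  2.13 -1.26  0.59  1.62] err 0.0 0.0
press [-0.59  0.53  0.2   2.05 -1.37  0.41  1.79] err 0.003 0.054
K [-0.63  0.31  0.31  2.14 -1.13  0.48  1.55] err 0.0 0.0
M [-0.65  0.27  0.68  1.63 -0.17  1.31  0.99] err 0.0 0.0
pan [-0.26  0.16  0.83  2.09 -0.14  0.95  2.22] err 0.0 0.0
pan [-0.09  0.46  0.66  2.19 -0.48  0.64  2.49] err 0.0 0.0
row-
E [-2.22  0.04  0.33  1.78  0.85  1.13  0.02] err 0.0 0.0
E2 [-1.72  0.25  0.71  1.5  -0.16  1.45  0.03] err 0.0 0.0
M [-0.66  0.24  0.49  1.52 -0.11  1.41  2.96] err 0.0 0.957
K [ 0.43  0.43 -0.87  2.17  0.29  0.26  2.96] err 0.0 0.522
press [ 0.38  0.76 -0.84  2.07  0.98  0.17  2.95] err 0.008 0.031
K [ 0.78  0.8  -1.29  2.15  1.03  0.42  2.96] err 0.0 0.004
M [ 0.92  0.74 -1.41  1.64  0.76  1.57  2.96] err 0.101 0.568
pan [ 1.66  0.31 -1.26  2.08  0.36  1.    1.86] err 0.0 0.076
pan [ 1.34  0.56 -0.91  2.18  0.69  0.72  1.53] err 0.0 0.0
```

```bash
cat > t3.py <<'E'
from kin import *
from h import nrm,Rkey
np.set_printoptions(precision=2,suppress=True)
y=.93;n=nrm(y)
K={'blue':[.592,.25,.051],'yellow':[.562,.273,.051],'white':[.622,.226,.051],'green':[.652,.203,.051]}
def ik(p,Rt,q0):
    m=.12
    f=lambda q:np.concatenate([err(q,p,Rt)*30,np.maximum(0,LO+m-q)*3,np.maximum(0,q-HI+m)*3,[.02*q[2]]])
    r=least_squares(f,q0,max_nfev=60);return r.x,r.cost
if __name__=='__main__':
  for phi in range(0,360,30):
    for t in(30,34):
      Rk=Rkey(y,np.radians(t))@R.from_euler('z',phi,degrees=True).as_matrix()
      out=[]
      for k in('yellow','green'):
        c=[ik(np.array(K[k])-.004*n,Rk,[a,.5,s,2,0,.5,q7]) for a,s in((-.5,0),(-1.2,.7),(.2,-.7)) for q7 in(-2,0,2)]
        c.sort(key=lambda x:x[1]);out.append(c[0])
      print(phi,t,*[(round(c*1e3,2),q,np.minimum(q-LO,HI-q).min().round(2)) for q,c in out])
E
python3 t3.py
```

```text
0 30 (np.float64(0.18), array([ 0.41,  0.82, -0.96,  2.08,  1.27,  0.29,  1.08]), np.float64(0.12)) (np.float64(0.15), array([ 0.44,  0.84, -0.87,  1.94,  0.77,  0.29,  1.68]), np.float64(0.12))
0 34 (np.float64(0.21), array([ 0.49,  0.89, -1.03,  2.09,  1.52,  0.29,  0.91]), np.float64(0.12)) (np.float64(0.19), array([ 0.55,  0.94, -0.98,  1.95,  1.05,  0.29,  1.49]), np.float64(0.12))
30 30 (np.float64(0.18), array([ 0.41,  0.82, -0.96,  2.08,  1.27,  0.29,  0.56]), np.float64(0.12)) (np.float64(0.0), array([-0.32,  0.59, -0.  ,  1.92, -1.03,  0.39,  2.59]), np.float64(0.22))
30 34 (np.float64(0.21), array([ 0.49,  0.89, -1.03,  2.09,  1.52,  0.29,  0.38]), np.float64(0.12)) (np.float64(0.0), array([-0.31,  0.6 , -0.  ,  1.94, -1.24,  0.4 ,  2.8 ]), np.float64(0.13))
60 30 (np.float64(0.18), array([ 0.41,  0.82, -0.96,  2.08,  1.27,  0.29,  0.03]), np.float64(0.12)) (np.float64(0.0), array([-0.32,  0.59,  0.  ,  1.92, -1.03,  0.39,  2.07]), np.float64(0.22))
60 34 (np.float64(0.21), array([ 0.49,  0.89, -1.03,  2.09,  1.52,  0.29, -0.14]), np.float64(0.12)) (np.float64(0.0), array(
[... 2897 characters left out ...]
 np.float64(0.12)) (np.float64(0.0), array([-0.32,  0.59,  0.  ,  1.92, -1.03,  0.39, -2.12]), np.float64(0.22))
300 34 (np.float64(0.21), array([ 0.49,  0.89, -1.03,  2.09,  1.52,  0.29,  1.95]), np.float64(0.12)) (np.float64(0.0), array([-0.31,  0.6 , -0.  ,  1.94, -1.24,  0.4 , -1.91]), np.float64(0.13))
330 30 (np.float64(0.18), array([ 0.41,  0.82, -0.96,  2.08,  1.27,  0.29,  1.6 ]), np.float64(0.12)) (np.float64(0.0), array([-0.32,  0.59, -0.  ,  1.92, -1.03,  0.39, -2.65]), np.float64(0.22))
330 34 (np.float64(0.21), array([ 0.49,  0.89, -1.03,  2.09,  1.52,  0.29,  1.43]), np.float64(0.12)) (np.float64(0.0), array([-0.31,  0.6 , -0.  ,  1.94, -1.24,  0.4 , -2.44]), np.float64(0.13))
```

```bash
cat > t4.py <<'E'
from t3 import *
for az in(.6,.7,.8):
 for phi in(-10,0,10):
  for t in(30,33):
   Rk=Rkey(az,np.radians(t))@R.from_euler('z',phi,degrees=True).as_matrix()
   for br,st in(('A',[(-.5,.5,0,2,-.8,.4,2.7),(0,.6,-.5,2,-.8,.3,2.7)]),('B',[(.4,.8,-.9,2,1,.3,1.3)])):
    print(az,phi,t,br,end=' ')
    for k in('yellow','green'):
     c=min((ik(np.array(K[k])-.004*n,Rk,s) for s in st),key=lambda x:x[1]);print(round(c[1]*1e3,2),c[0],end=' ')
    print()
E
python3 t4.py
```

```text
0.6 -10 30 A 143.01 [-0.86  0.52  0.33  2.09 -1.24  0.21  2.91] 61.59 [-0.42  0.58  0.04  1.96 -0.97  0.21  2.87] 
0.6 -10 30 B 0.13 [ 0.24  0.69 -0.81  2.1   1.58  0.29  0.54] 0.13 [ 0.38  0.79 -0.82  1.96  1.29  0.29  1.  ] 
0.6 -10 33 A 383.94 [-0.75  0.5   0.2   2.1  -1.23  0.15  2.93] 196.9 [-0.28  0.58 -0.12  1.98 -0.93  0.14  2.88] 
0.6 -10 33 B 0.14 [ 0.28  0.71 -0.84  2.11  1.79  0.29  0.35] 0.15 [ 0.43  0.83 -0.88  1.97  1.51  0.29  0.84] 
0.6 0 30 A 95.12 [-0.86  0.52  0.33  2.09 -1.3   0.21  2.81] 13.51 [-0.55  0.59  0.19  1.96 -1.18  0.26  2.86] 
0.6 0 30 B 0.13 [ 0.24  0.69 -0.81  2.1   1.58  0.29  0.37] 0.13 [ 0.38  0.79 -0.82  1.96  1.29  0.29  0.83] 
0.6 0 33 A 293.94 [-0.75  0.5   0.21  2.1  -1.32  0.16  2.86] 114.39 [-0.43  0.58  0.05  1.97 -1.18  0.21  2.9 ] 
0.6 0 33 B 0.14 [ 0.28  0.71 -0.84  2.11  1.79  0.29  0.18] 0.15 [ 0.43  0.83 -0.88  1.97  1.51  0.29  0.66] 
0.6 10 30 A 95.12 [-0.86  0.52  0.33  2.09 -1.3   0.21  2.64] 1.44 [-0.59  0.59  0.24  1.96 -1.26  0.28  2.76] 
0.6 10 30 B 0.13 [ 0.24  0.69 -0.81  2.1   1.58  0.29  0.19] 0.13 [ 0.38  0.79 -0.82  1.
[... 2235 characters left out ...]
 -0.88  1.95  1.04  0.29  1.3 ] 
0.8 0 33 A 265.28 [-0.34  0.5  -0.2   2.1  -1.05  0.13  2.9 ] 73.52 [-0.07  0.61 -0.31  1.96 -0.82  0.19  2.87] 
0.8 0 33 B 0.19 [ 0.42  0.82 -0.97  2.1   1.63  0.29  0.62] 0.18 [ 0.51  0.9  -0.95  1.96  1.25  0.29  1.16] 
0.8 10 30 A 29.1 [-0.64  0.5   0.13  2.09 -1.27  0.25  2.86] 0.0 [-0.34  0.59 -0.    1.95 -1.06  0.3   2.84] 
0.8 10 30 B 0.17 [ 0.37  0.78 -0.92  2.09  1.43  0.29  0.6 ] 0.15 [ 0.44  0.84 -0.88  1.95  1.04  0.29  1.13] 
0.8 10 33 A 158.34 [-0.5   0.49 -0.02  2.09 -1.27  0.2   2.89] 27.67 [-0.19  0.59 -0.17  1.96 -1.04  0.24  2.87] 
0.8 10 33 B 0.19 [ 0.42  0.82 -0.97  2.1   1.63  0.29  0.44] 0.18 [ 0.51  0.9  -0.95  1.96  1.25  0.29  0.98]
```

```bash
cat > t5.py <<'E'
from t3 import *
from t2 import run,RE,qc
from h import Rdown
Rk=Rkey(y,np.radians(31));b=np.array(K['blue'])
q1=run(qc,[('E',[.02,.61,.46],RE,10),('E2',[.30,.52,.42],Rdown(2.6),8)],False)
rng=np.random.default_rng(1);res=[]
for i in range(300):
    r=rng.uniform(.5,.7);az=rng.uniform(-.6,.5);z=rng.uniform(.33,.5);xa=rng.uniform(0,2*np.pi)
    tl=rng.uniform(-.6,.6,2)
    p=np.array([r*np.cos(az),r*np.sin(az),z]);Rt=R.from_rotvec(np.append(tl,0)).as_matrix()@Rdown(xa)
    q=sim(q1,p,Rt,16,sub=2);qw=q
    q=sim(q,b+.1*n,Rk,12,sub=2)
    e=np.linalg.norm(err(q,b+.1*n,Rk))
    res.append((e+.3*max(0,q[2]+.5)+.3*max(0,.6-q[4]),q,qw,p,tl,xa))
res.sort(key=lambda t:t[0])
for t in res[:6]:print(*t)
E
time python3 t5.py
```

```text
0.21253951309352667 [ 0.39  0.42 -0.82  2.17 -0.09  0.25  2.25] [-1.52  0.15  1.08  1.93  0.72  0.98  0.03] [0.58 0.09 0.36] [-0.58 -0.5 ] 2.4231597031508705
0.4153180080838306 [ 0.    0.32 -0.39  2.15 -0.68  0.33  2.76] [-1.43  0.27  0.97  1.47  0.25  1.21  0.18] [0.61 0.24 0.5 ] [-0.3  -0.47] 2.3104819474330776
0.42498201738619934 [-0.73  0.28  0.3   2.22  0.84  0.17  0.74] [-1.36  0.23  1.09  1.72  0.45  0.89 -0.48] [0.66 0.08 0.43] [-0.46 -0.56] 1.6193864819075376
0.4325289078568594 [-0.2   0.29 -0.24  2.2  -0.1   0.17  1.69] [-1.48  0.05  1.14  1.8   0.32  1.39 -0.54] [0.5  0.05 0.38] [-0.36 -0.03] 1.432281079708131
0.44730296651714413 [-0.06  0.31 -0.33  2.15 -0.72  0.35  2.79] [-0.58  0.62  0.38  0.78 -0.34  1.92  0.16] [0.63 0.26 0.5 ] [-0.04  0.59] 2.0962985817599056
0.4580257555680134 [-0.36  0.28 -0.08  2.2   0.03  0.17  1.5 ] [-1.1   0.45  1.08  1.52  0.07  1.46 -0.22] [0.59 0.02 0.39] [-0.46  0.08] 1.4050356854168706kin.py:51: RuntimeWarning: divide by zero encountered in scalar divide
  d=q-q0;q=q0+d*min(1,1/np.max(np.abs(d)/SP))

real	0m16.117s
user	0m16.612s
sys	0m0.068s
```

```bash
python3 - <<'E'
from h import *
from t2 import RE
T,o=pose(); print(o['q'])
a=rowto([.02,.61,.46],RE);print(a)
T2=np.eye(4);T2[:3,:3]=RE;T2[:3,3]=[.02,.61,.46]
print(rowto([.30,.52,.42],Rdown(2.6),T2))
E
```

```text
[-2.61 -0.34  1.45  1.7   0.35  1.44  1.78]
[0.329, -0.728, 0.714, -176.1, 397.2, -41.7]
[0.464, 0.744, 1.116, -82.2, -237.3, 158.2]
```

Emit:
jog_arm(
  motion=[
    [0.055,-0.12,0.12,-25,57,-6,0],
    [0.11,-0.243,0.238,-50,113,-12,0],
    [0.165,-0.364,0.357,-75,170,-18,0],
    [0.22,-0.485,0.476,-100,227,-24,0],
    [0.274,-0.607,0.595,-126,284,-30,0],
    [0.329,-0.728,0.714,-151,340,-36,0],
    [0.329,-0.728,0.714,-176,397,-42,0],
    [0.329,-0.728,0.714,-176,397,-42,0],
    [0.329,-0.728,0.714,-176,397,-42,0],
    [0.329,-0.728,0.714,-176,397,-42,0],
  ],
)

```text
t: 9.95
eef_pos: [0.0186, 0.6113, 0.4595]
tool_rot: [0.386, -0.292, 0.868, 0.114]
contact_force: [1.5, -0.2, 0.1]
gripper_width: 0.001
grasp_force: 0.0
```

```bash
cat > t6.py <<'E'
from t3 import *
from h import Rdown,pose,rowto
import warnings;warnings.filterwarnings('ignore')
T,o=pose();q1=np.array(o['q']);print(o['t'],T[:3,3],T[:3,2],q1)
Rk=Rkey(y,np.radians(31));b=np.array(K['blue'])
rng=np.random.default_rng(1);res=[]
for i in range(500):
    r=rng.uniform(.5,.7);az=rng.uniform(-.4,.35);z=rng.uniform(.36,.5);xa=rng.uniform(1,5)
    tl=rng.uniform(-.6,.6,2)
    p=np.array([r*np.cos(az),r*np.sin(az),z]);Rt=R.from_rotvec(np.append(tl,0)).as_matrix()@Rdown(xa)
    q=sim(q1,p,Rt,18,sub=2);qw=q
    q=sim(q,b+.1*n,Rk,12,sub=2)
    e=np.linalg.norm(err(q,b+.1*n,Rk))
    res.append((e+.3*max(0,q[2]+.5)+.3*max(0,.6-q[4]),q,qw,p,tl,xa,rowto(p,Rt)))
res.sort(key=lambda t:t[0])
for t in res[:4]:print(*t)
E
python3 t6.py
```

```text
9.95 [0.02 0.61 0.46] [ 0.6   0.42 -0.68] [-2.19  0.09  0.15  1.8   0.86  1.26 -0.11]
0.24256126012604304 [ 0.37  0.41 -0.79  2.16 -0.21  0.26  2.38] [-1.45  0.08  1.02  1.91  0.77  1.02  0.18] [0.58 0.07 0.38] [-0.58 -0.5 ] 2.5426313786302033 [1.011, 0.202, 0.828, -14.0, -770.5, 162.4]
0.2506619338771826 [ 0.19  0.35 -0.62  2.18 -0.05  0.21  2.03] [-1.34  0.21  1.1   1.71  0.46  0.9  -0.04] [0.66 0.06 0.45] [-0.46 -0.56] 2.030933453487115 [0.95, -0.089, 1.356, -98.2, -823.1, 162.5]
0.2933265681911025 [ 0.27  0.37 -0.68  2.16 -0.37  0.28  2.51] [-1.06  0.41  0.91  1.37  0.19  1.36  0.33] [0.66 0.09 0.47] [-0.49 -0.21] 2.1366157392827843 [1.078, 0.32, 1.277, -127.0, -806.8, 163.4]
0.29955760503519535 [-0.11  0.3  -0.33  2.2   0.1   0.18  1.71] [-1.22 -0.34  1.08  2.13  1.11  0.82 -0.35] [ 0.54 -0.15  0.36] [-0.46 -0.59] 1.937162610789346 [0.945, -0.17, 1.434, 111.6, -921.9, 62.0]
```

Emit:
jog_arm(
  motion=[
    [0.1,0.02,0.08,-1,-60,12,0],
    [0.2,0.04,0.16,-2,-120,25,0],
    [0.3,0.06,0.25,-3,-180,38,0],
    [0.4,0.08,0.33,-5,-240,50,0],
    [0.5,0.1,0.41,-6,-300,63,0],
    [0.6,0.12,0.5,-7,-360,76,0],
    [0.7,0.14,0.58,-8,-420,88,0],
    [0.8,0.16,0.66,-9,-480,101,0],
    [0.9,0.18,0.74,-10,-540,114,0],
    [1.0,0.2,0.82,-11,-600,126,0],
  ],
)

```text
t: 11.2
eef_pos: [0.4603, 0.1799, 0.3994]
tool_rot: [0.316, 0.273, 0.888, -0.194]
contact_force: [0.4, 2.0, 0.1]
gripper_width: 0.004
grasp_force: 0.0
```

```bash
cat > t7.py <<'E'
from t3 import *
from h import Rdown,pose,rowto
import warnings;warnings.filterwarnings('ignore')
T,o=pose();q1=np.array(o['q']);print(o['t'],T[:3,3],T[:3,2],q1)
Rk=Rkey(y,np.radians(31));b=np.array(K['blue'])
Rt=R.from_rotvec([-.58,-.5,0]).as_matrix()@Rdown(2.543);p=np.array([.58,.07,.38])
print(rowto(p,Rt))
q=sim(q1,p,Rt,8,2);print('W',q)
for d in(.2,.15,.1):
  print(d,rowto(b+d*n,Rk))
for qq in(q,q1):
 for d,k in((.2,6),(.2,6),(.1,8),(0,4),(-.004,2),(.1,3)):
  qq=sim(qq,b+d*n,Rk,k,2);e=err(qq,b+d*n,Rk);print(d,qq,np.linalg.norm(e[:3]).round(3),np.linalg.norm(e[3:]/.3).round(3))
E
python3 t7.py
```

```text
11.2 [0.46 0.18 0.4 ] [ 0.46 -0.52 -0.72] [-1.66  0.03  0.72  1.97  0.73  1.41 -0.19]
[0.008, -0.004, -0.001, -104.7, -9.2, 125.4]
W [-1.4   0.08  0.96  1.91  0.78  1.04  0.16]
0.2 [-1.059, 0.02, -1.191, 66.5, 66.0, 164.9]
0.15 [-1.059, 0.02, -1.191, 92.9, 98.0, 192.8]
0.1 [-1.059, 0.02, -1.191, 119.3, 130.1, 220.6]
0.2 [-1.25  0.04  0.82  2.28  0.36  0.27  1.15] 0.005 0.646
0.2 [-0.94  0.1   0.68  2.17 -0.77  0.61  2.8 ] 0.001 0.02
0.1 [-0.71  0.32  0.39  2.13 -1.07  0.51  2.96] 0.0 0.091
0 [-0.51  0.52  0.09  2.04 -1.24  0.35  2.96] 0.001 0.251
-0.004 [-0.41  0.53 -0.03  2.04 -1.18  0.3   2.96] 0.001 0.217
0.1 [-0.4   0.3   0.05  2.14 -0.93  0.42  2.95] 0.0 0.0
0.2 [-1.24  0.05  0.81  2.27  0.41  0.3   1.09] 0.004 0.669
0.2 [-0.93  0.09  0.67  2.18 -0.73  0.58  2.73] 0.002 0.054
0.1 [-0.7   0.32  0.38  2.13 -1.06  0.5   2.96] 0.0 0.088
0 [-0.49  0.52  0.07  2.04 -1.23  0.34  2.96] 0.001 0.245
-0.004 [-0.39  0.53 -0.05  2.04 -1.16  0.29  2.96] 0.001 0.208
0.1 [-0.38  0.3   0.03  2.14 -0.92  0.42  2.95] 0.0 0.0
```

```bash
cat > t8.py <<'E'
from t3 import *
from h import Rdown,pose,rowto
import warnings,sys;warnings.filterwarnings('ignore')
from multiprocessing import Pool
T,o=pose();q1=np.array(o['q'])
Rk=Rkey(y,np.radians(31));b=np.array(K['blue'])
def job(seed):
    rng=np.random.default_rng(seed)
    r=rng.uniform(.5,.8);az=rng.uniform(-1,.3);z=rng.uniform(.3,.55);xa=rng.uniform(0,6.28)
    tl=rng.uniform(-.8,.8,2)
    p=np.array([r*np.cos(az),r*np.sin(az),z]);Rt=R.from_rotvec(np.append(tl,0)).as_matrix()@Rdown(xa)
    qw=sim(q1,p,Rt,14,sub=2);ew=np.linalg.norm(err(qw,p,Rt))
    q=qw;worst=0
    for d,k in((.1,14),(-.004,4)):
        q=sim(q,b+d*n,Rk,k,sub=2);e=np.linalg.norm(err(q,b+d*n,Rk));worst+=e
    m=np.minimum(q-LO,HI-q)
    return worst*3+ew-min(m.min(),.15)-.2*min(0,q[4]) ,q,qw,p,tl,xa,rowto(p,Rt)
if __name__=='__main__':
  with Pool() as P: res=P.map(job,range(1500))
  res.sort(key=lambda t:t[0])
  for t in res[:5]:print(*t)
E
sed -i 's/^T,o=pose();q1=np.array(o\[.q.\])$/import pickle,os\nq1=np.array([-1.66,.03,.72,1.97,.73,1.41,-.19])/; s/,rowto(p,Rt)$//' t8.py
nproc; time timeout 300 python3 t8.py
```

```text
4
0.09498346216810467 [ 0.16  0.64 -0.63  2.09  0.11  0.17  2.11] [-0.95  0.45  0.9   1.86  0.89  0.43  0.22] [ 0.73 -0.04  0.31] [-0.65 -0.73] 2.738398239774033
0.09581138893238811 [ 0.15  0.64 -0.62  2.09  0.05  0.17  2.16] [-1.45 -0.11  0.99  2.13  1.03  1.06 -0.15] [0.53 0.   0.33] [-0.62 -0.5 ] 2.3981697870327014
0.09586992411048545 [ 0.15  0.64 -0.62  2.09  0.04  0.17  2.17] [-1.14  0.34  0.93  1.83  0.5   0.7   0.18] [0.67 0.05 0.33] [-0.5  -0.54] 2.370257942483308
0.09680566875911147 [ 0.14  0.63 -0.61  2.09 -0.    0.17  2.21] [-1.26  0.19  1.02  1.98  0.68  0.8   0.17] [0.6  0.   0.32] [-0.57 -0.47] 2.4424721502514264
0.10362495576814099 [ 0.13  0.63 -0.61  2.09 -0.04  0.17  2.24] [-0.93  0.33  1.07  1.97  0.93  0.42  0.14] [ 0.66 -0.17  0.33] [-0.74 -0.62] 2.461584897622405
real	0m30.238s
user	1m53.524s
sys	0m0.100s
```

```bash
cat > t9.py <<'E'
from t3 import *
from h import Rdown,pose,rowto
import warnings,sys;warnings.filterwarnings('ignore')
T,o=pose();q1=np.array(o['q']);print(o['t'],T[:3,3],T[:3,2],q1)
Rk=Rkey(y,np.radians(31));b=np.array(K['blue'])
W=[.53,0,.33];RW=R.from_rotvec([-.62,-.5,0]).as_matrix()@Rdown(2.398)
E
python3 - <<'E'
from t9 import *
print(rowto(W,RW))
T2=np.eye(4);T2[:3,:3]=RW;T2[:3,3]=W
for d in (.18,.1):print(rowto(b+d*n,Rk,T2))
q=sim(q1,np.array(W),RW,6,2);print(q)
for i in range(14):
    q=sim(q,b+.1*n,Rk,1,2);a,B=fk(q,V,S);print(q,a,B[:,2])
E
```

```text
11.2 [0.46 0.18 0.4 ] [ 0.46 -0.52 -0.72] [-1.66  0.03  0.72  1.97  0.73  1.41 -0.19]
[0.037, -0.03, 0.134, -64.1, -85.3, 175.1]
[-1.122, 0.094, -1.301, 161.8, 143.5, -9.2]
[-1.122, 0.094, -1.301, 211.9, 190.2, 32.1]
[-1.44 -0.1   1.    2.12  1.02  1.04 -0.13]
[-1.47 -0.03  1.02  2.18  1.    0.84 -0.06] [0.54 0.05 0.29] [ 0.52 -0.46 -0.72]
[-1.47  0.08  1.03  2.21  0.95  0.62  0.03] [0.54 0.09 0.25] [ 0.57 -0.35 -0.74]
[-1.41  0.21  0.99  2.23  0.87  0.38  0.16] [0.55 0.14 0.2 ] [ 0.6  -0.23 -0.76]
[-1.3   0.32  0.87  2.23  0.79  0.18  0.3 ] [0.56 0.18 0.16] [ 0.61 -0.11 -0.78]
[-1.12  0.34  0.69  2.23  0.76  0.17  0.48] [0.55 0.18 0.13] [ 0.56 -0.1  -0.82]
[-0.91  0.3   0.46  2.22  0.67  0.17  0.74] [0.56 0.2  0.13] [ 0.54 -0.03 -0.84]
[-0.7   0.28  0.26  2.22  0.54  0.17  1.  ] [0.56 0.2  0.13] [ 0.5   0.03 -0.87]
[-0.49  0.28  0.05  2.21  0.4   0.17  1.25] [0.56 0.2  0.13] [ 0.47  0.09 -0.88]
[-0.28  0.29 -0.16  2.21  0.26  0.17  1.49] [0.56 0.21 0.13] [ 0.44  0.16 -0.88]
[-0.07  0.31 -0.37  2.2   0.14  0.18  1.72] [0.56 0.21 0.13] [ 0.41  0.22 -0.89]
[ 0.14  0.34 -0.57  2.19  0.04  0.21  1.94] [0.56 0.21 0.13] [ 0.37  0.29 -0.88]
[ 0.34  0.41 -0.77  2.17 -0.03  0.24  2.16] [0.56 0.21 0.13] [ 0.32  0.37 -0.87]
[ 0.44  0.44 -0.87  2.16 -0.06  0.26  2.25] [0.56 0.21 0.14] [ 0.31  0.41 -0.86]
[ 0.44  0.44 -0.87  2.16 -0.06  0.26  2.25] [0.56 0.21 0.14] [ 0.31  0.41 -0.86]
```

Emit:
jog_arm(
  motion=[
    [0.01,-0.01,0.04,-20,-25,55,0],
    [0.02,-0.02,0.08,-40,-50,110,0],
    [0.037,-0.03,0.134,-64,-85,165,0],
    [0.037,-0.03,0.134,-64,-85,175,0],
    [0.037,-0.03,0.134,-64,-85,175,0],
  ],
)

```text
t: 11.82
eef_pos: [0.5288, 0.0004, 0.3298]
tool_rot: [0.337, 0.334, 0.859, -0.194]
contact_force: [-0.4, -0.6, -0.5]
gripper_width: -0.001
grasp_force: 0.0
```

Emit:
jog_arm(
  motion=[
    [-1.122,0.094,-1.301,212,190,32,0],
    [-1.122,0.094,-1.301,212,190,32,0],
    [-1.122,0.094,-1.301,212,190,32,0],
    [-1.122,0.094,-1.301,212,190,32,0],
    [-1.122,0.094,-1.301,212,190,32,0],
    [-1.122,0.094,-1.301,212,190,32,0],
    [-1.122,0.094,-1.301,212,190,32,0],
    [-1.122,0.094,-1.301,212,190,32,0],
    [-1.122,0.094,-1.301,212,190,32,0],
    [-1.122,0.094,-1.301,212,190,32,0],
  ],
)

```text
t: 13.08
eef_pos: [0.5582, 0.2107, 0.1254]
tool_rot: [0.262, -0.256, 0.93, 0.032]
contact_force: [-0.3, -0.2, -0.6]
gripper_width: 0.001
grasp_force: 0.0
```

```bash
python3 - <<'E'
from t9 import *
print(rowto(b+.1*n,Rk))
q=sim(q1,b+.1*n,Rk,10,2);print(q);
q=sim(q,b-.004*n,Rk,5,2);print(q,err(q,b-.004*n,Rk))
E
```

```text
13.075 [0.56 0.21 0.13] [ 0.47  0.19 -0.86] [-0.18  0.34 -0.37  2.23  1.24  0.18  0.42]
[-0.274, -0.026, -0.318, -8.7, -3.6, -8.8]
[ 0.69  0.65 -1.17  2.15  0.72  0.35  1.62]
[ 0.34  0.74 -0.8   2.06  0.87  0.17  1.46] [ 0.  0.  0.  0. -0.  0.]
```

Emit:
jog_arm(
  motion=[
    [-0.274,-0.026,-0.318,-9,-4,-9,0],
    [-0.274,-0.026,-0.318,-9,-4,-9,0],
    [-0.274,-0.026,-0.318,-9,-4,-9,0],
    [-0.274,-0.026,-0.318,-9,-4,-9,0],
    [-0.274,-0.026,-0.318,-9,-4,-9,0],
    [-0.274,-0.026,-0.318,-9,-4,-9,0],
  ],
)

```text
t: 13.82
eef_pos: [0.5622, 0.2086, 0.1368]
tool_rot: [0.238, -0.429, 0.863, 0.119]
contact_force: [-0.0, 0.2, 0.0]
gripper_width: -0.003
grasp_force: 0.0
```

```bash
cat > look.py <<'E'
from t9 import *
from h import *
from scipy.optimize import least_squares
p=cam('wrist');save(p,'w2.png')
M={}
for k in('red','yellow','blue','white','green'):
    r=bot.tip_of(f'key_{k}_top',p)[:2]; print(k,[(np.round(a['xy'],1),round(a['score'],2)) for a in r], np.round(proj(p,ind(.626,.292,.93,.039,-.06)[k]),1))
    if r: M[k]=np.array(r[0]['xy'])
f=lambda v:np.concatenate([proj(p,ind(*v,-.06)[k])-m for k,m in M.items()])
r=least_squares(f,[.625,.295,.93,.039],loss='soft_l1');print(np.round(r.x,4),r.cost,np.round(f(r.x),1))
for k,v in ind(*r.x,-.06).items():print(k,np.round(v,4))
E
python3 look.py
```

```text
13.825 [0.56 0.21 0.14] [ 0.31  0.41 -0.86] [ 0.59  0.59 -1.1   2.11  0.73  0.33  1.54]
red [(array([322.4, 394.8]), 0.44)] [422.6 237.5]
yellow [(array([371. , 242.2]), 0.64)] [371.5 237.7]
blue [(array([320.4, 236.9]), 0.71)] [320.4 238. ]
white [(array([270.3, 236. ]), 0.66), (array([425.7, 237.9]), 0.16)] [269.5 238.3]
green [(array([217.9, 233.4]), 0.73), (array([564.1,  39.3]), 0.27)] [218.5 238.5]
[0.64 0.3  0.79 0.03] 244.7733287392692 [  93.2 -146.2   -2.6    2.3   -0.5    3.4   -0.3    0.     0.8   -1.8]
red [0.54 0.31 0.05]
yellow [0.57 0.28 0.05]
blue [0.6  0.25 0.05]
white [0.62 0.23 0.05]
green [0.65 0.2  0.05]
riser [0.6  0.25 0.16]
o [0.64 0.3  0.  ]
```

View pics/w2.png

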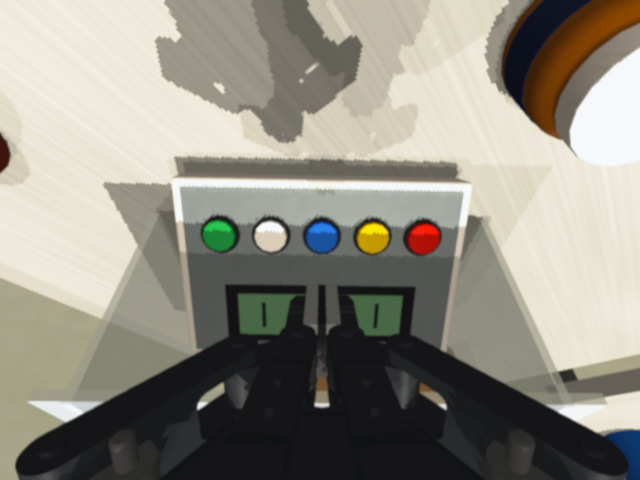

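```bash
cat > go.py <<'E'
from t9 import *
from h import *
KP=ind(.626,.292,.93,.039,-.06)
E
python3 - <<'E'
from go import *
p=KP['blue'];print(np.round(p,4))
for d in(.01,.002):
  print(d,rowto(p+d*n,Rk))
q=q1
for d in(.01,-.004):
  q=sim(q,p+d*n,Rk,4,2);print(q,err(q,p+d*n,Rk))
E
```

```text
14.125 [0.56 0.21 0.14] [ 0.31  0.41 -0.86] [ 0.58  0.59 -1.1   2.11  0.72  0.33  1.54]
[0.59 0.25 0.05]
0.01 [-0.002, -0.002, -0.001, 1.6, -2.3, 89.7]
0.002 [-0.002, -0.002, -0.001, 1.7, -2.3, 97.7]
[ 0.38  0.73 -0.85  2.07  0.85  0.19  1.49] [-0.  0. -0. -0. -0. -0.]
[ 0.34  0.75 -0.8   2.06  0.87  0.17  1.46] [ 0.  0.  0.  0. -0.  0.]
```

Emit:
jog_arm(
  motion=[
    [0,0,0,2,-2,45,0],
    [0,0,0,2,-2,75,0],
    [0,0,0,2,-2,89,0],
    [0,0,0,2,-2,93,0],
    [0,0,0,2,-2,93,0],
  ],
)

```text
t: 14.75
eef_pos: [0.5915, 0.2444, 0.0565]
tool_rot: [0.238, -0.431, 0.862, 0.119]
contact_force: [-0.7, 0.5, 1.0]
gripper_width: -0.0
grasp_force: 0.0
```

```bash
python3 - <<'E'
from go import *
print(np.round(T[:3,3],4),o['contact_force']); print(rowto(KP['blue'],Rk))
E
```

```text
14.75 [0.59 0.24 0.06] [ 0.31  0.41 -0.86] [ 0.29  0.68 -0.8   2.07  1.02  0.18  1.24]
[0.59 0.24 0.06] [-0.67  0.51  0.97]
[-0.002, -0.001, -0.003, -0.5, 0.8, 7.2]
```

Emit:
jog_arm(
  motion=[
    [0,0,0,-0.5,1,4,0],
    [0,0,0,-0.5,1,7,0],
    [0,0,0,-0.5,1,9,0],
  ],
)

```text
t: 15.12
eef_pos: [0.5943, 0.2484, 0.0493]
tool_rot: [0.239, -0.43, 0.862, 0.119]
contact_force: [-1.7, -0.8, 4.0]
gripper_width: 0.001
grasp_force: 1.8
```

Emit:
jog_arm(
  motion=[
    [0,0,0,0,0,2,0],
    [0,0,0,0,0,2,0],
  ],
)

```text
t: 15.38
eef_pos: [0.5947, 0.2487, 0.0485]
tool_rot: [0.239, -0.43, 0.862, 0.118]
contact_force: [-11.0, -10.9, 21.9]
gripper_width: -0.003
grasp_force: 13.5
```

Emit:
jog_arm(
  motion=[
    [0,0,0,0,0,-10,0],
    [0,0,0,0,0,-50,0],
    [0,0,0,0,0,-90,0],
  ],
)

```text
t: 15.75
eef_pos: [0.5661, 0.212, 0.1249]
tool_rot: [0.238, -0.431, 0.862, 0.119]
contact_force: [0.2, -0.9, -0.0]
gripper_width: -0.0
grasp_force: 0.0
```

```bash
cat > plan.py <<'E'
from go import *
def chain(q,seq):
    for nm,p,Rt,k in seq:
        p=np.array(p);q=sim(q,p,Rt,k,2);e=err(q,p,Rt);print(nm,q,np.linalg.norm(e[:3]).round(3),np.linalg.norm(e[3:]/.3).round(2))
    return q
def keyseq(k,m=.1): p=KP[k]; return [(k+'S',p+m*n,Rk,14),(k,p-.004*n,Rk,4),(k+'S',p+m*n,Rk,4)]
E
python3 - <<'E'
from plan import *
import itertools
for a1,a2,a3 in ((np.pi,np.pi,-np.pi/2),(np.pi,np.pi,np.pi/2),(0,0,np.pi/2)):
  print(a1,a2,a3)
  chain(q1,[('hov',[.40,-.28,.25],Rdown(a1),12),('pan',[.40,-.28,.045],Rdown(a1),5),('lift',[.40,-.28,.25],Rdown(a1),5),('pl',[.62,-.137,.25],Rdown(a2),6),('set',[.62,-.137,.12],Rdown(a2),4),('up',[.62,-.137,.25],Rdown(a2),4),('mid',[.55,.1,.25],Rk,8)]+keyseq('yellow')+[('mid',[.5,.1,.25],Rk,4),('blkhov',[.437,-.067,.2],Rdown(a3+np.pi/2),10),('blk',[.437,-.067,.015],Rdown(a3+np.pi/2),4),('up',[.437,-.067,.25],Rdown(a3+np.pi/2),4),('pl',[.62,-.187,.25],Rdown(a3),12),('set',[.62,-.187,.09],Rdown(a3),4),('up',[.62,-.187,.25],Rdown(a3),4),('mid',[.55,.1,.25],Rk,8)]+keyseq('green')+keyseq('white'))
E
```

```text
15.75 [0.57 0.21 0.12] [ 0.31  0.41 -0.86] [ 0.6   0.65 -1.14  2.1   0.89  0.36  1.4 ]
3.141592653589793 3.141592653589793 -1.5707963267948966
hov [ 1.81  0.24 -1.41  2.03  0.27  1.09  1.85] 0.002 0.0
pan [ 1.35  0.57 -0.93  2.18  0.71  0.73  1.52] 0.0 0.0
lift [ 1.79  0.22 -1.38  2.03  0.24  1.08  1.88] 0.0 0.0
pl [ 0.91  0.57 -1.07  1.67  0.53  1.22  1.3 ] 0.0 0.0
set [ 0.84  0.71 -0.95  1.78  0.67  1.02  1.21] 0.0 0.0
up [ 0.91  0.57 -1.07  1.67  0.53  1.22  1.3 ] 0.0 0.0
mid [ 1.24  0.5  -1.41  2.14  0.24  0.61  2.09] 0.089 0.19
yellowS [ 0.56  0.49 -1.04  2.22  0.35  0.24  1.86] 0.0 0.0
yellow [ 0.17  0.64 -0.66  2.13  0.51  0.17  1.7 ] 0.029 0.11
yellowS [ 0.58  0.5  -1.05  2.21  0.39  0.24  1.82] 0.0 0.0
mid [ 1.41  0.47 -1.4   2.28  0.15  0.54  2.22] 0.156 0.26
blkhov [ 1.47  0.38 -1.41  2.13  0.19  1.06  2.96] 0.023 1.72
blk [ 1.08  0.76 -1.09  2.22  0.81  0.83  2.96] 0.0 1.21
up [ 1.41  0.65 -1.41  2.11  0.62  1.32  2.96] 0.142 1.45
pl [ 1.05  0.71 -1.24  1.63  0.69  1.32  2.84] 0.0 0.0
set [ 0.97  0.87 -1.08  1.75  0.87  1.08  2.74] 0.0 0.0
up [ 1.05  0.71 -1.24  1.63  0.6
[... 2596 characters left out ...]
56] 0.0 0.0
blk [ 0.87  0.54 -0.85  2.29  0.75  0.61  1.02] 0.0 0.0
up [ 1.49 -0.07 -1.38  2.15 -0.07  1.02  1.71] 0.024 0.02
pl [ 0.78  0.48 -0.76  1.64  0.35  1.17 -0.06] 0.0 0.0
set [ 0.71  0.65 -0.66  1.76  0.5   0.9  -0.16] 0.0 0.0
up [ 0.78  0.48 -0.76  1.64  0.35  1.17 -0.06] 0.0 0.0
mid [ 1.07  0.2  -1.38  2.12  0.2   0.61  1.05] 0.0 1.03
greenS [ 0.75  0.8  -1.2   2.01  0.79  0.47  1.69] 0.0 0.0
green [ 0.49  0.9  -0.94  1.93  0.92  0.32  1.57] 0.0 0.0
greenS [ 0.75  0.8  -1.19  2.01  0.78  0.47  1.7 ] 0.0 0.0
whiteS [ 0.74  0.74 -1.19  2.08  0.79  0.42  1.63] 0.0 0.0
white [ 0.44  0.83 -0.89  1.99  0.93  0.25  1.49] 0.0 0.0
whiteS [ 0.74  0.74 -1.19  2.08  0.78  0.42  1.64] 0.0 0.0
```

```bash
python3 - <<'E'
from go import *
print(rowto([.41,-.30,.20],Rdown(np.pi)))
E
```

```text
15.75 [0.57 0.21 0.12] [ 0.31  0.41 -0.86] [ 0.6   0.65 -1.14  2.1   0.89  0.36  1.4 ]
[0.25, 0.499, 0.903, 393.2, -182.7, -322.8]
```

Emit:
jog_arm(
  motion=[
    [0,0,0,43,-20,-36,0],
    [0.03,0.06,0.1,87,-40,-72,0],
    [0.06,0.12,0.23,131,-61,-108,0],
    [0.1,0.2,0.36,175,-81,-143,0],
    [0.14,0.28,0.5,218,-101,-179,0],
    [0.18,0.36,0.63,262,-122,-215,0],
    [0.22,0.44,0.77,306,-142,-251,40],
    [0.25,0.499,0.903,350,-162,-287,40],
    [0.25,0.499,0.903,393,-183,-323,40],
    [0.25,0.499,0.903,393,-183,-323,40],
  ],
)

```text
t: 17.0
eef_pos: [0.4088, -0.3048, 0.1992]
tool_rot: [0.0, 0.005, 1.0, -0.0]
contact_force: [0.5, 0.6, -1.2]
gripper_width: 0.465
grasp_force: 0.0
```

Emit:
jog_arm(
  motion=[
    [0,0,0,0,0,0,40],
    [0,0,0,0,0,0,40],
  ],
)

```text
t: 17.25
eef_pos: [0.4109, -0.2981, 0.1993]
tool_rot: [0.0, -0.001, 1.0, 0.0]
contact_force: [-0.6, -0.1, 0.5]
gripper_width: 0.47
grasp_force: 0.0
```

```bash
python3 - <<'E'
from go import *
np.set_printoptions(precision=4,suppress=True)
p=cam('wrist');save(p,'w3.png')
for k,z in(('pan_mid',.0325),('pan_rim',.058),('platter_mid',.075),('dark_block_mid',.023)):
    for r in bot.tip_of(k,p)[:2]:print(k,r['xy'],r['score'],atz(p,r['xy'],z))
E
```

```text
17.25 [ 0.41 -0.3   0.2 ] [ 0.  0. -1.] [ 1.43  0.48 -1.16  1.93  0.5   1.07  1.62]
pan_mid [286.8, 210.5] 0.81 [ 0.4031 -0.3293  0.0325]
pan_rim [227.0, 206.9] 0.81 [ 0.3947 -0.3774  0.058 ]
platter_mid [436.9, 434.3] 0.84 [ 0.621  -0.1817  0.075 ]
dark_block_mid [552.0, 238.1] 0.89 [ 0.4323 -0.0703  0.023 ]
```

View pics/w3.png

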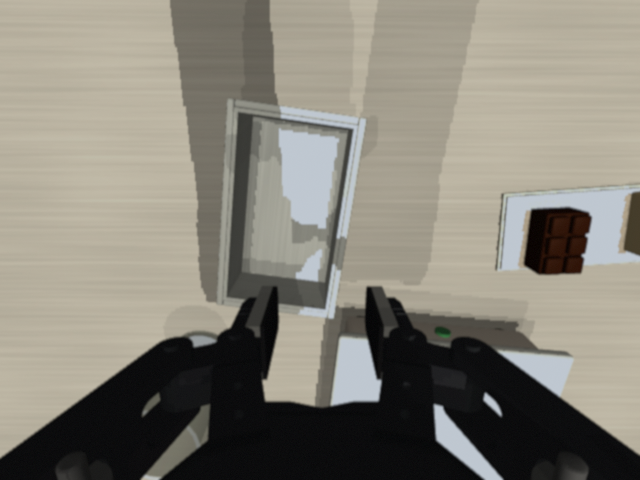

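```bash
python3 - <<'E'
from go import *
np.set_printoptions(precision=4,suppress=True)
p=cam('wrist');t=cam('top')
c=np.array([atz(p,x,.065) for x in((229,100),(364,118),(331,317),(218,302))]);print(c,c.mean(0))
g=lambda a,b:(np.degrees(np.arctan2(*(c[b]-c[a])[1::-1])),np.linalg.norm(c[b]-c[a]))
print([g(a,b) for a,b in((0,3),(1,2),(0,1),(3,2))])
c=np.array([atz(t,x,.075) for x in((325,166),(416,174),(411,256),(319,249))]);print(c,c.mean(0))
print([g(a,b) for a,b in((3,0),(2,1),(0,1),(3,2))])
c=np.array([atz(t,x,.040) for x in((311,276),(327,276),(328,302),(311,302))])
print(c.mean(0))
E
```

```text
17.5 [ 0.41 -0.3   0.2 ] [ 0.  0. -1.] [ 1.43  0.48 -1.16  1.93  0.5   1.07  1.62]
[[ 0.3109 -0.3683  0.065 ]
 [ 0.3237 -0.2654  0.065 ]
 [ 0.4957 -0.2892  0.065 ]
 [ 0.4804 -0.3915  0.065 ]] [ 0.4027 -0.3286  0.065 ]
[(np.float64(-7.786045033324255), np.float64(0.17110739015228799)), (np.float64(-7.8970337601804275), np.float64(0.17362731757758637)), (np.float64(82.9305282739971), np.float64(0.1037165834167266)), (np.float64(81.53639637667297), np.float64(0.10337936412096754))]
[[ 0.728  -0.0821  0.075 ]
 [ 0.7078 -0.3     0.075 ]
 [ 0.5112 -0.2832  0.075 ]
 [ 0.5286 -0.0666  0.075 ]] [ 0.6189 -0.183   0.075 ]
[(np.float64(-4.431996833175346), np.float64(0.20002090797609987)), (np.float64(-4.8640282146137555), np.float64(0.1973279148862409)), (np.float64(-95.29332185223427), np.float64(0.21882932472265776)), (np.float64(-94.58779452228468), np.float64(0.2173174906015478))]
[ 0.4351 -0.0672  0.04  ]
```

```bash
python3 - <<'E'
from go import *
Rg=Rdown(np.radians(172.2))
for z in(.10,.039):print(rowto([.4097,-.280,z],Rg))
T2=np.eye(4);T2[:3,:3]=Rg;T2[:3,3]=[.4097,-.28,.039]
Rp=Rdown(np.radians(175.2))
for P in([.4097,-.28,.145],[.6236,-.1347,.145],[.6236,-.1347,.118]):print(rowto(P,Rp,T2))
E
```

```text
17.6 [ 0.41 -0.3   0.2 ] [ 0.  0. -1.] [ 1.43  0.48 -1.16  1.93  0.5   1.07  1.62]
[0.001, 0.001, 0.136, 1.1, 19.3, 99.3]
[0.001, 0.001, 0.136, 1.1, 19.3, 160.3]
[0.0, 0.0, -0.052, 0.0, 0.0, -106.0]
[0.0, 0.0, -0.052, -192.2, 173.0, -106.0]
[0.0, 0.0, -0.052, -192.2, 173.0, -79.0]
```

Emit:
jog_arm(
  motion=[
    [0,0,0.07,1,12,40,40],
    [0,0,0.136,1,19,90,40],
    [0,0,0.136,1,19,130,40],
    [0,0,0.136,1,19,155,40],
    [0,0,0.136,1,19,160,40],
    [0,0,0.136,1,19,160,40],
  ],
)

```text
t: 18.35
eef_pos: [0.4102, -0.2806, 0.0398]
tool_rot: [0.001, 0.068, 0.998, 0.0]
contact_force: [0.3, -0.1, 0.6]
gripper_width: 0.469
grasp_force: 0.0
```

```bash
python3 - <<'E'
from go import *
np.set_printoptions(precision=4,suppress=True)
print(T[:3,3],o['contact_force'],rowto([.4097,-.280,.039],Rdown(np.radians(172.2))))
p=cam('wrist');save(p,'w4.png')
E
```

```text
18.35 [ 0.41 -0.28  0.04] [ 0.  0. -1.] [ 1.2   0.66 -0.91  2.07  0.75  0.78  1.24]
[ 0.4102 -0.2806  0.0398] [ 0.3328 -0.0858  0.6297] [0.001, 0.001, -0.0, 0.6, 0.5, 0.8]
```

View pics/w4.png

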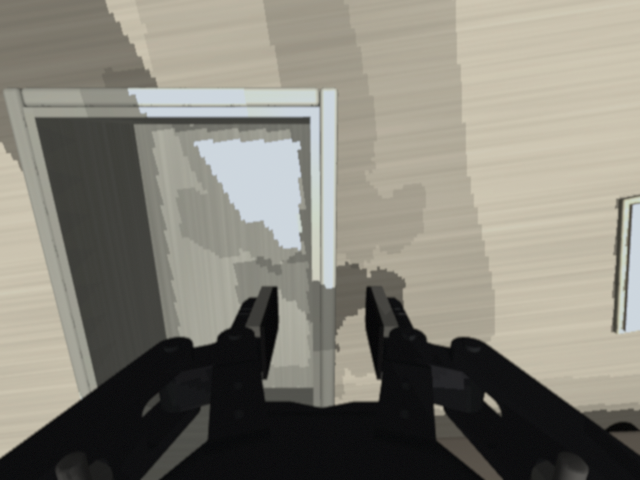

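Emit:
jog_arm(
  motion=[
    [0,0,0,0,0,0,0],
    [0,0,0,0,0,0,0],
    [0,0,0,0,0,0,0],
    [0,0,0,0,0,0,0],
    [0,0,0,0,0,0,0],
    [0,0,0,0,0,0,0],
    [0,0,0,0,0,-10,0],
    [0,0,0,0,0,-20,0],
  ],
  grip_force=80,
)

```text
t: 19.4
eef_pos: [0.4095, -0.2805, 0.06]
tool_rot: [0.0, 0.068, 0.998, 0.0]
contact_force: [0.5, 0.2, -2.4]
gripper_width: 0.085
grasp_force: 78.0
```

Emit:
jog_arm(
  motion=[
    [0,0,0,0,0,-40,0],
    [0,0,0,0,0,-75,0],
    [0,0,-0.01,-20,18,-86,0],
    [0,0,-0.02,-50,45,-86,0],
    [0,0,-0.03,-85,77,-86,0],
    [0,0,-0.04,-120,108,-86,0],
    [0,0,-0.052,-155,140,-86,0],
    [0,0,-0.052,-182,164,-86,0],
    [0,0,-0.052,-192,173,-86,0],
    [0,0,-0.052,-192,173,-86,0],
  ],
)

```text
t: 20.65
eef_pos: [0.6233, -0.1349, 0.1457]
tool_rot: [0.0, 0.042, 0.999, 0.0]
contact_force: [-0.2, 0.7, -3.0]
gripper_width: 0.088
grasp_force: 78.4
```

```bash
python3 - <<'E'
from go import *
np.set_printoptions(precision=4,suppress=True)
print(rowto([.6236,-.1347,.114],Rdown(np.radians(175.2))))
p=cam('scene');save(p,'s2.png')
for k in('pan_mid','pan_rim'):
    for r in bot.tip_of(k,p)[:1]:print(k,r['xy'],r['score'],atz(p,r['xy'],.106+.0325 if k=='pan_mid' else .164))
E
```

```text
20.65 [ 0.62 -0.13  0.15] [ 0.  0. -1.] [ 0.78  0.71 -0.98  1.68  0.64  1.11  1.1 ]
[0.001, 0.001, 0.0, -0.3, 0.2, 31.7]
pan_mid [305.2, 291.5] 0.8 [ 0.6115 -0.1855  0.1385]
pan_rim [292.2, 299.9] 0.85 [ 0.6078 -0.2327  0.164 ]
```

View pics/s2.png

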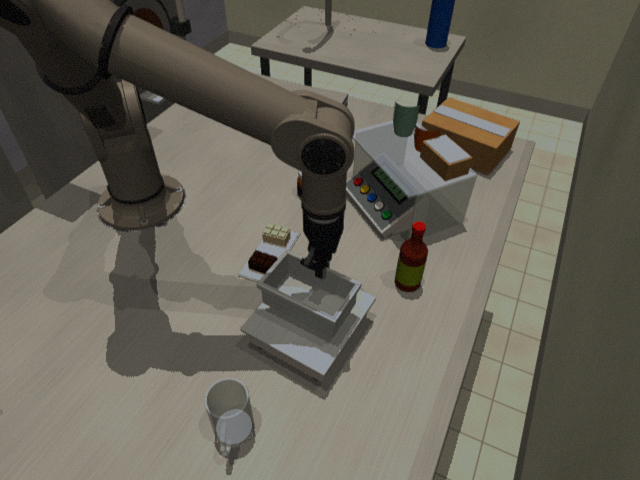

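Emit:
jog_arm(
  motion=[
    [0,0,0,0,0,12,0],
    [0,0,0,0,0,22,0],
    [0,0,0,0,0,28,0],
    [0,0,0,0,0,30,0],
    [0,0,0,0,0,31,0],
    [0,0,0,0,0,31,0],
  ],
)

```text
t: 21.55
eef_pos: [0.6232, -0.1354, 0.1155]
tool_rot: [0.0, 0.042, 0.999, -0.0]
contact_force: [-5.1, -0.7, 5.3]
gripper_width: 0.091
grasp_force: 80.0
```

Emit:
jog_arm(
  motion=[
    [0,0,0,0,0,0,15],
    [0,0,0,0,0,0,35],
    [0,0,0,0,0,0,35],
    [0,0,0,0,0,0,35],
  ],
)

```text
t: 22.05
eef_pos: [0.6235, -0.1353, 0.1146]
tool_rot: [0.001, 0.042, 0.999, 0.0]
contact_force: [0.2, 0.2, -0.4]
gripper_width: 0.409
grasp_force: 0.0
```

Emit:
jog_arm(
  motion=[
    [0,0,0,0,0,-15,35],
    [0,0,0,0,0,-60,35],
    [0,0,0,0,0,-110,35],
  ],
)

```text
t: 22.42
eef_pos: [0.6231, -0.1352, 0.2264]
tool_rot: [0.0, 0.042, 0.999, 0.001]
contact_force: [0.7, 0.2, 0.3]
gripper_width: 0.412
grasp_force: 0.0
```

```bash
python3 - <<'E'
from plan import *
np.set_printoptions(precision=3,suppress=True)
p=KP['yellow'];print(p)
for t in(27,29,31):
  Rk2=Rkey(y,np.radians(t));print(t,rowto(p+.1*n,Rk2))
  chain(q1,[('S',p+.1*n,Rk2,14),('P',p-.005*n,Rk2,4)])
  chain(q1,[('m',[.56,.06,.24],Rdown(2.6),6),('S',p+.1*n,Rk2,12),('P',p-.005*n,Rk2,4)])
c=cam('top')
for k,z in(('pan_mid',.1075),('pan_rim',.133)):
    for r in bot.tip_of(k,c)[:1]:print(k,r['xy'],r['score'],atz(c,r['xy'],z))
E
```

```text
22.425 [ 0.62 -0.14  0.23] [ 0.  0. -1.] [ 0.81  0.63 -1.03  1.61  0.56  1.23  1.16]
[0.563 0.271 0.051]
27 [-0.238, -0.429, -0.995, 120.7, 357.0, 89.6]
S [ 0.686  0.66  -1.241  2.162  0.846  0.45   1.434] 0.0 0.0
P [ 0.334  0.753 -0.879  2.071  1.045  0.282  1.244] 0.0 0.0
m [ 0.696  0.386 -1.067  1.866  0.376  1.111  0.523] 0.0 0.0
S [ 0.713  0.716 -1.289  2.158  0.94   0.495  1.366] 0.0 0.0
P [ 0.385  0.8   -0.949  2.066  1.149  0.336  1.173] 0.0 0.0
29 [-0.256, -0.461, -0.992, 120.7, 357.0, 89.6]
S [ 0.697  0.659 -1.235  2.179  0.857  0.4    1.434] 0.0 0.0
P [ 0.322  0.739 -0.844  2.086  1.057  0.217  1.233] 0.0 0.0
m [ 0.696  0.386 -1.067  1.866  0.376  1.111  0.523] 0.0 0.0
S [ 0.726  0.716 -1.285  2.173  0.96   0.448  1.357] 0.0 0.0
P [ 0.38   0.788 -0.921  2.079  1.179  0.275  1.146] 0.0 0.0
31 [-0.273, -0.492, -0.989, 120.7, 357.0, 89.6]
S [ 0.707  0.657 -1.226  2.194  0.868  0.349  1.433] 0.0 0.0
P [ 0.311  0.728 -0.811  2.098  1.083  0.174  1.21 ] 0.005 0.02
m [ 0.696  0.386 -1.067  1.866  0.376  1.111  0.523] 0.0 0.0
S [ 0.738  0.717 -1.278  2.188  0.983  0.4    1.347] 0.0 0.0
P [ 0.368  0.773 -0.884  2.09   1.214  0.208  1.112] 0.0 0.0
pan_mid [372.3, 211.5] 0.73 [ 0.613 -0.19   0.107]
pan_rim [174.0, 215.4] 0.42 [0.601 0.262 0.133]
```

Emit:
jog_arm(
  motion=[
    [-0.043,-0.077,-0.165,15,44,11,0],
    [-0.085,-0.154,-0.33,30,89,22,0],
    [-0.128,-0.23,-0.496,45,134,34,0],
    [-0.17,-0.307,-0.661,60,178,45,0],
    [-0.213,-0.384,-0.827,75,223,56,0],
    [-0.256,-0.461,-0.992,90,268,67,0],
    [-0.256,-0.461,-0.992,106,312,78,0],
    [-0.256,-0.461,-0.992,121,357,90,0],
    [-0.256,-0.461,-0.992,121,357,90,0],
    [-0.256,-0.461,-0.992,121,357,90,0],
  ],
  grip_force=40,
)

```text
t: 23.82
eef_pos: [0.5327, 0.2302, 0.1343]
tool_rot: [0.223, -0.434, 0.865, 0.112]
contact_force: [0.2, -0.4, 0.3]
gripper_width: -0.002
grasp_force: 0.0
```

```bash
python3 - <<'E'
from go import *
np.set_printoptions(precision=4,suppress=True)
Rk2=Rkey(y,np.radians(29));p=KP['yellow'];print(q1,rowto(p+.1*n,Rk2));print(rowto(p+.008*n,Rk2),rowto(p,Rk2))
c=cam('wrist')
for k in('yellow','blue','white'):
    for r in bot.tip_of(f'key_{k}_top',c)[:1]:print(k,r['xy'],r['score'],proj(c,KP[k]))
E
```

```text
23.825 [0.53 0.23 0.13] [ 0.29  0.39 -0.88] [ 0.57  0.59 -1.16  2.14  0.87  0.38  1.34]
[ 0.5651  0.5921 -1.1635  2.1428  0.8679  0.3838  1.3438] [-0.001, -0.001, 0.001, -1.9, 0.2, -2.2]
[-0.001, -0.001, 0.001, -3.6, 0.2, 89.8] [-0.001, -0.001, 0.001, -3.8, 0.2, 97.8]
yellow [322.6, 247.3] 0.6 [322.1348 245.1034]
blue [268.7, 243.5] 0.57 [271.0313 245.0585]
white [219.3, 241.9] 0.74 [219.93   245.0136]
```

Emit:
jog_arm(
  motion=[
    [0,0,0,-3,0,50,0],
    [0,0,0,-3.7,0.2,80,0],
    [0,0,0,-3.7,0.2,90,0],
    [0,0,0,-3.7,0.2,94,0],
    [0,0,0,-3.7,0.2,94,0],
  ],
)

```text
t: 24.65
eef_pos: [0.5624, 0.2691, 0.0543]
tool_rot: [0.224, -0.434, 0.866, 0.112]
contact_force: [-0.3, 0.2, -0.3]
gripper_width: 0.003
grasp_force: 0.0
```

```bash
python3 - <<'E'
from go import *
np.set_printoptions(precision=4,suppress=True)
print(q1,o['contact_force'],rowto(KP['yellow'],Rkey(y,np.radians(29))))
E
```

```text
24.65 [0.56 0.27 0.05] [ 0.29  0.39 -0.87] [ 0.22  0.66 -0.81  2.11  1.15  0.21  1.04]
[ 0.2222  0.6563 -0.8078  2.1057  1.1535  0.2129  1.0353] [-0.2678  0.1998 -0.3472] [-0.001, 0.0, -0.001, 0.4, 0.7, 4.1]
```

Emit:
jog_arm(
  motion=[
    [0,0,0,0.4,0.7,3,0],
    [0,0,0,0.4,0.7,6,0],
    [0,0,0,0.4,0.7,7,0],
    [0,0,0,0.4,0.7,7,0],
  ],
)

```text
t: 25.15
eef_pos: [0.5641, 0.272, 0.0485]
tool_rot: [0.224, -0.434, 0.865, 0.111]
contact_force: [-0.7, -4.6, 7.9]
gripper_width: -0.002
grasp_force: 3.8
```

Emit:
jog_arm(
  motion=[
    [0,0,0,0,0,-10,0],
    [0,0,0,0,0,-50,0],
    [0,0,0,0,0,-100,0],
    [0,0,0,0,0,-100,0],
  ],
)

```text
t: 25.65
eef_pos: [0.5355, 0.2317, 0.1377]
tool_rot: [0.226, -0.432, 0.866, 0.111]
contact_force: [0.5, 0.9, -0.7]
gripper_width: 0.0
grasp_force: 0.0
```

```bash
python3 - <<'E'
from plan import *
for a in(np.pi,2.9,3.3):
  print(rowto([.44,-.07,.17],Rdown(a)))
  chain(q1,[('h',[.44,-.07,.17],Rdown(a),10),('g',[.435,-.068,.012],Rdown(a),5),('u',[.435,-.068,.12],Rdown(a),5),('m',[.55,-.12,.19],Rdown((a+np.pi/2)/2),7),('p',[.6195,-.184,.19],Rdown(np.pi/2),6)])
E
```

```text
25.65 [0.54 0.23 0.14] [ 0.29  0.39 -0.87] [ 0.57  0.59 -1.17  2.14  0.88  0.39  1.33]
[0.234, 0.473, 0.905, 245.0, -105.3, -173.5]
h [ 1.37  0.3  -1.41  2.21  0.37  0.91  1.31] 0.0 0.0
g [ 0.9   0.57 -0.88  2.29  0.79  0.62  0.99] 0.0 0.0
u [ 1.19  0.35 -1.21  2.26  0.46  0.81  1.24] 0.0 0.0
m [ 0.92  0.41 -0.94  1.92  0.39  1.01  0.59] 0.0 0.0
p [ 0.73  0.52 -0.69  1.7   0.37  1.05 -0.08] 0.0 0.0
[0.295, 0.451, 1.141, 245.0, -105.3, -173.5]
h [ 1.32  0.24 -1.34  2.21  0.3   0.89  1.14] 0.0 0.0
g [ 0.87  0.55 -0.85  2.3   0.76  0.6   0.77] 0.0 0.0
u [ 1.15  0.33 -1.17  2.26  0.43  0.79  1.03] 0.0 0.0
m [ 0.91  0.41 -0.93  1.92  0.39  1.    0.48] 0.0 0.0
p [ 0.75  0.53 -0.71  1.7   0.39  1.06 -0.09] 0.0 0.0
[0.193, 0.484, 0.751, 245.0, -105.3, -173.5]
h [ 1.37  0.31 -1.41  2.21  0.39  0.92  1.46] 0.004 0.01
g [ 0.91  0.57 -0.89  2.29  0.8   0.62  1.14] 0.0 0.0
u [ 1.19  0.36 -1.22  2.26  0.47  0.81  1.39] 0.0 0.0
m [ 0.91  0.41 -0.93  1.92  0.39  1.    0.68] 0.0 0.0
p [ 0.71  0.51 -0.67  1.7   0.36  1.05 -0.06] 0.0 0.0
```

Emit:
jog_arm(
  motion=[
    [0,0,0,36,-15,-26,0],
    [0.035,0.07,0.13,75,-32,-53,0],
    [0.07,0.14,0.27,115,-50,-82,0],
    [0.11,0.22,0.42,155,-67,-110,60],
    [0.15,0.3,0.57,200,-86,-142,60],
    [0.19,0.39,0.74,245,-105,-173,60],
    [0.234,0.473,0.905,245,-105,-173,60],
    [0.234,0.473,0.905,245,-105,-173,60],
    [0.234,0.473,0.905,245,-105,-173,60],
  ],
)

```text
t: 26.78
eef_pos: [0.4399, -0.0666, 0.1674]
tool_rot: [-0.001, -0.005, 1.0, -0.001]
contact_force: [-0.2, -0.2, -0.4]
gripper_width: 0.7
grasp_force: 0.0
```

```bash
python3 - <<'E'
from go import *
np.set_printoptions(precision=4,suppress=True)
c=cam('wrist');save(c,'w5.png');print(T[:3,3])
for k in('dark_block_mid','ivory_block_mid','tray'):
    for r in bot.tip_of(k,c)[:1]:print(k,r['xy'],r['score'],atz(c,r['xy'],.023 if k!='tray' else 0))
img=c['pixels'].astype(int);hsv=cv2.cvtColor(c['pixels'],cv2.COLOR_RGB2HSV)
m=((img.sum(2)<200)&(img[...,0]>img[...,2]+15)).astype(np.uint8)
m[300:]=0
n_,l,st,ce=cv2.connectedComponentsWithStats(m);i=1+st[1:,4].argmax();print(st[i],ce[i])
E
```

```text
26.775 [ 0.44 -0.07  0.17] [-0. -0. -1.] [ 1.    0.4  -1.17  2.09  0.46  0.94  1.15]
[ 0.4399 -0.0666  0.1674]
dark_block_mid [318.9, 216.7] 0.93 [ 0.4325 -0.0682  0.023 ]
tray [373.6, 207.2] 0.62 [ 0.4281 -0.0176  0.    ]
[ 297  185   49   71 3083] [321.5504 219.2887]
```

View pics/w5.png

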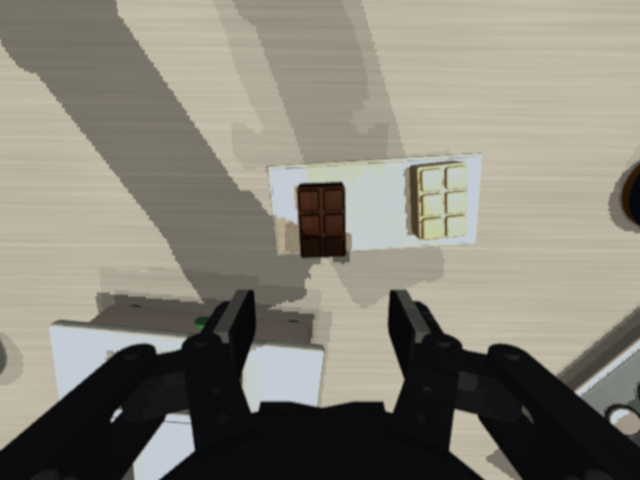

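```bash
python3 - <<'E'
from go import *
Rg=Rdown(np.radians(183))
for z in(.06,.008):print(rowto([.434,-.0680,z],Rg))
T2=np.eye(4);T2[:3,:3]=Rg;T2[:3,3]=[.434,-.068,.008]
c=cam('top');w=cam('scene')
for p in(c,w):
  for k,z in(('pan_mid',.1075),('platter_mid',.075)):
    for r in bot.tip_of(k,p)[:1]:print(k,r['xy'],r['score'],atz(p,r['xy'],z))
save(c,'t3.png')
Rp=Rdown(np.radians(180-4.8-90))
for P,RR in(([.434,-.068,.18],Rg),([.6195,-.184,.18],Rp),([.6195,-.184,.081],Rp)):print(rowto(P,RR,T2))
E
```

```text
26.975 [ 0.44 -0.07  0.17] [-0. -0. -1.] [ 1.    0.4  -1.17  2.09  0.46  0.94  1.15]
[-0.001, -0.003, -0.046, 5.3, -0.1, 107.6]
[-0.001, -0.003, -0.046, 5.1, -0.0, 159.6]
pan_mid [372.9, 210.5] 0.65 [ 0.61 -0.19  0.11]
pan_mid [303.6, 302.7] 0.85 [ 0.61 -0.19  0.11]
[0.0, 0.0, 0.0, 0.0, 0.0, -172.0]
[0.0, 0.0, 1.707, -179.2, -125.5, -172.0]
[0.0, 0.0, 1.707, -179.2, -125.5, -73.0]
```

```bash
python3 -c "
import cv2;a=cv2.imread('pics/t3.png')[140:320,240:480];cv2.imwrite('pics/t3c.png',cv2.resize(a,None,fx=3,fy=3,interpolation=cv2.INTER_CUBIC))"
```

```text
(no output)
```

View pics/t3c.png

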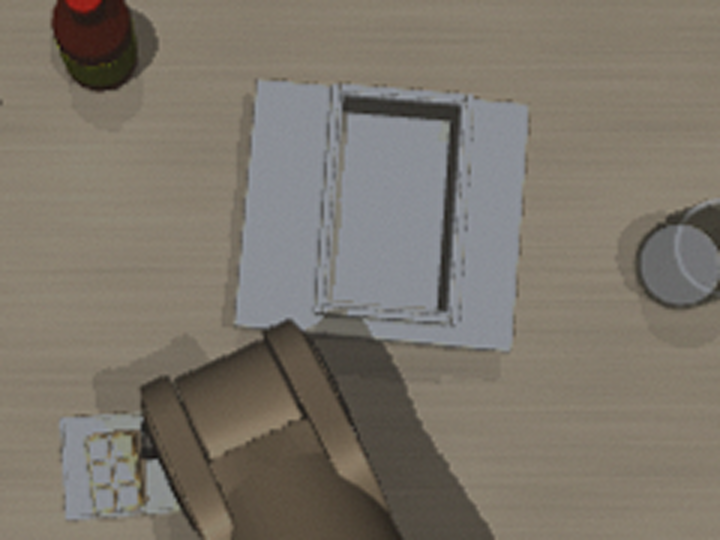

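Emit:
jog_arm(
  motion=[
    [0,0,-0.046,5,0,55,60],
    [0,0,-0.046,5,0,105,60],
    [0,0,-0.046,5,0,140,60],
    [0,0,-0.046,5,0,155,60],
    [0,0,-0.046,5,0,159.5,60],
    [0,0,-0.046,5,0,159.5,60],
  ],
)

```text
t: 28.02
eef_pos: [0.435, -0.0682, 0.0087]
tool_rot: [-0.001, -0.025, 1.0, -0.001]
contact_force: [-0.1, -0.6, 0.5]
gripper_width: 0.702
grasp_force: 0.0
```

Emit:
jog_arm(
  motion=[
    [0,0,0,0,0,0,30],
    [0,0,0,0,0,0,30],
    [0,0,0,0,0,0,30],
    [0,0,0,0,0,0,30],
    [0,0,0,0,0,-8,30],
    [0,0,0,0,0,-30,30],
  ],
  grip_force=40,
)

```text
t: 28.78
eef_pos: [0.434, -0.0682, 0.0387]
tool_rot: [-0.002, -0.025, 1.0, -0.001]
contact_force: [0.1, 0.9, -0.2]
gripper_width: 0.466
grasp_force: 40.5
```

Emit:
jog_arm(
  motion=[
    [0,0,0,0,0,-55,30],
    [0,0,0.15,-5,-3,-105,30],
    [0,0,0.32,-20,-14,-141,30],
    [0,0,0.49,-45,-31,-141,30],
    [0,0,0.66,-75,-52,-141,30],
    [0,0,0.84,-105,-73,-141,30],
    [0,0,1.01,-130,-91,-141,30],
    [0,0,1.19,-150,-105,-141,30],
    [0,0,1.36,-165,-115,-141,30],
    [0,0,1.53,-175,-122,-141,30],
  ],
)

```text
t: 30.02
eef_pos: [0.6163, -0.1813, 0.1794]
tool_rot: [-0.001, 0.676, 0.737, -0.001]
contact_force: [0.2, 0.2, -1.0]
gripper_width: 0.463
grasp_force: 40.8
```

```bash
python3 - <<'E'
from go import *
Rp=Rdown(np.radians(85.2));print(o['gripper_width'],o['grasp_force'])
for z in (.18,.083):print(rowto([.617,-.185,z],Rp))
E
```

```text
30.025 [ 0.62 -0.18  0.18] [-0. -0. -1.] [ 0.66  0.56 -0.67  1.65  0.39  1.07 -0.04]
0.463315252204506 40.820889472961426
[-0.003, 0.001, 0.169, -3.7, 0.4, -0.6]
[-0.003, 0.001, 0.169, -3.7, 0.7, 96.4]
```

Emit:
jog_arm(
  motion=[
    [0,0,0.169,-4,0.5,0,30],
    [0,0,0.169,-4,0.5,25,30],
    [0,0,0.169,-4,0.5,60,30],
    [0,0,0.169,-4,0.5,82,30],
    [0,0,0.169,-4,0.5,91,30],
    [0,0,0.169,-4,0.5,95,30],
    [0,0,0.169,-4,0.5,97,30],
    [0,0,0.169,-4,0.5,98,30],
  ],
)

```text
t: 31.02
eef_pos: [0.6173, -0.1852, 0.0825]
tool_rot: [0.0, 0.734, 0.679, -0.001]
contact_force: [-2.6, -0.6, 8.0]
gripper_width: 0.463
grasp_force: 41.8
```

Emit:
jog_arm(
  motion=[
    [0,0,0,0,0,0,44],
    [0,0,0,0,0,0,58],
    [0,0,0,0,0,0,58],
    [0,0,0,0,0,-10,58],
    [0,0,0,0,0,-40,58],
    [0,0,0,0,0,-90,58],
    [0,0,0,0,0,-140,58],
  ],
)

```text
t: 31.9
eef_pos: [0.6169, -0.1846, 0.2232]
tool_rot: [-0.0, 0.734, 0.679, -0.001]
contact_force: [1.2, -0.4, -0.6]
gripper_width: 0.681
grasp_force: 0.0
```

```bash
python3 - <<'E'
from plan import *
np.set_printoptions(precision=3,suppress=True)
c=cam('top');save(c,'t4.png')
for k,z in(('pan_mid',.1075),('dark_block_mid',.096)):
  for r in bot.tip_of(k,c)[:1]:print(k,r['xy'],r['score'],atz(c,r['xy'],z))
p=KP['green'];w=KP['white']
for t in(29,31):
  Rk2=Rkey(y,np.radians(t));print(t,rowto(p+.1*n,Rk2),rowto(p+.15*n,Rk2))
  chain(q1,[('S',p+.1*n,Rk2,16),('P',p-.005*n,Rk2,4),('S',p+.1*n,Rk2,4),('S',w+.1*n,Rk2,4),('P',w-.005*n,Rk2,4)])
E
```

```text
31.9 [ 0.62 -0.18  0.22] [-0. -0. -1.] [ 0.65  0.51 -0.65  1.61  0.33  1.14 -0.15]
pan_mid [370.4, 208.1] 0.86 [ 0.621 -0.186  0.107]
29 [-0.651, -0.181, -2.506, 347.0, -22.2, 87.0] [-0.651, -0.181, -2.506, 325.7, -35.3, 43.7]
S [ 0.78   0.89  -1.283  1.989  0.943  0.59   1.577] 0.0 0.0
P [ 0.549  0.98  -1.049  1.908  1.094  0.452  1.454] 0.0 0.0
S [ 0.777  0.881 -1.275  1.99   0.93   0.583  1.586] 0.0 0.0
S [ 0.767  0.83  -1.279  2.056  0.943  0.538  1.512] 0.0 0.0
P [ 0.503  0.915 -1.009  1.971  1.111  0.389  1.365] 0.0 0.0
31 [-0.695, -0.194, -2.496, 347.0, -22.2, 87.0] [-0.695, -0.194, -2.496, 325.7, -35.3, 43.7]
S [ 0.797  0.903 -1.288  2.003  0.963  0.555  1.573] 0.0 0.0
P [ 0.562  0.986 -1.046  1.92   1.117  0.409  1.444] 0.0 0.0
S [ 0.794  0.895 -1.28   2.004  0.95   0.547  1.582] 0.0 0.0
S [ 0.784  0.841 -1.282  2.07   0.964  0.5    1.505] 0.0 0.0
P [ 0.512  0.916 -1.     1.983  1.138  0.341  1.349] 0.0 0.0
```

```bash
python3 - <<'E'
from plan import *
m=[.56,.05,.23];Rm=Rdown(2.6)
print(rowto(m,Rm))
T2=np.eye(4);T2[:3,:3]=Rm;T2[:3,3]=m
p=KP['green'];Rk2=Rkey(y,np.radians(30));print(rowto(p+.1*n,Rk2,T2))
chain(q1,[('m',m,Rm,8),('S',p+.1*n,Rk2,12),('P',p-.005*n,Rk2,4)])
E
```

```text
32.05 [ 0.62 -0.18  0.23] [ 0. -0. -1.] [ 0.65  0.51 -0.65  1.6   0.34  1.13 -0.15]
[0.002, 0.005, -1.107, 229.4, -77.2, -5.7]
[-0.385, -0.425, -1.435, 2.9, 129.7, 92.8]
m [ 0.66  0.37 -0.99  1.88  0.35  1.08  0.56] 0.0 0.0
S [ 0.77  0.86 -1.25  2.    0.89  0.54  1.62] 0.0 0.0
P [ 0.53  0.95 -1.    1.92  1.04  0.39  1.49] 0.0 0.0
```

Emit:
jog_arm(
  motion=[
    [0,0,-0.15,32,-11,-1,0],
    [0,0,-0.31,65,-22,-2,0],
    [0,0,-0.47,98,-33,-3,0],
    [0,0,-0.63,131,-44,-4,0],
    [0,0,-0.79,164,-55,-5,0],
    [0,0,-0.95,197,-66,-6,0],
    [0,0,-1.107,229,-77,-6,0],
    [0,0,-1.107,229,-77,-6,0],
  ],
)

```text
t: 33.05
eef_pos: [0.5566, 0.0526, 0.2265]
tool_rot: [-0.002, 0.264, 0.964, -0.001]
contact_force: [0.6, -0.4, 0.3]
gripper_width: -0.0
grasp_force: 0.0
```

```bash
python3 - <<'E'
from go import *
np.set_printoptions(precision=4,suppress=True)
c=cam('top')
for k,z in(('pan_mid',.1075),('dark_block_mid',.096)):
  for r in bot.tip_of(k,c)[:1]:print(k,r['xy'],r['score'],atz(c,r['xy'],z))
a=c['pixels'][130:330,230:500,::-1];cv2.imwrite('pics/t5.png',cv2.resize(a,None,fx=2.9,fy=2.9,interpolation=cv2.INTER_CUBIC))
p=KP['green'];print(o['q'],rowto(p+.1*n,Rkey(y,np.radians(30))))
E
```

```text
33.05 [0.56 0.05 0.23] [-0. -0. -1.] [ 0.54  0.46 -0.98  1.79  0.42  1.12  0.46]
pan_mid [371.0, 209.4] 0.8 [ 0.6175 -0.187   0.1075]
dark_block_mid [368.8, 207.6] 0.82 [ 0.6235 -0.1833  0.096 ]
[ 0.545   0.4618 -0.9782  1.7907  0.4218  1.121   0.4603] [-0.387, -0.429, -1.437, 2.3, 132.6, 88.6]
```

View pics/t5.png

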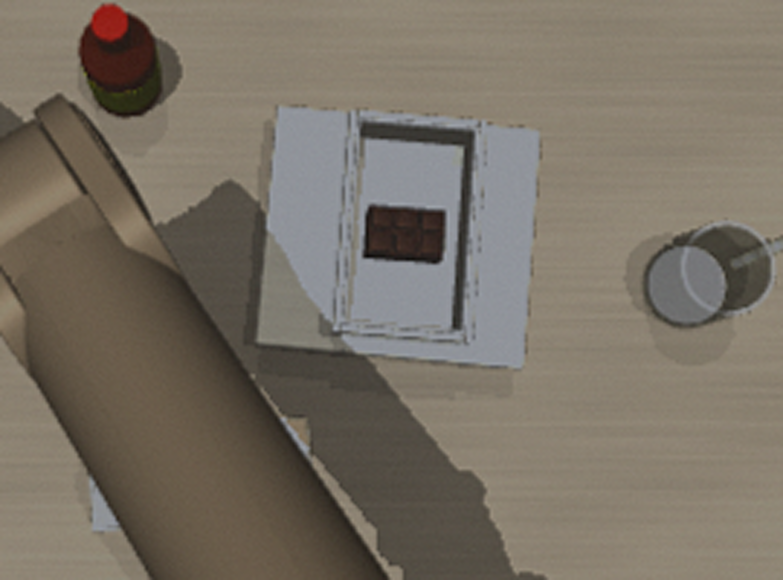

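Emit:
jog_arm(
  motion=[
    [-0.043,-0.048,-0.16,0,8,0,0],
    [-0.086,-0.095,-0.32,0,18,5,0],
    [-0.129,-0.143,-0.48,1,30,12,0],
    [-0.172,-0.19,-0.64,1,45,22,0],
    [-0.215,-0.238,-0.8,1,60,34,0],
    [-0.258,-0.286,-0.96,2,78,46,0],
    [-0.3,-0.334,-1.12,2,95,58,0],
    [-0.344,-0.381,-1.28,2,115,72,0],
    [-0.387,-0.429,-1.437,2,132,88,0],
    [-0.387,-0.429,-1.437,2,132,88,0],
  ],
)

```text
t: 34.45
eef_pos: [0.624, 0.1611, 0.1357]
tool_rot: [0.23, -0.432, 0.864, 0.117]
contact_force: [0.1, -0.1, -0.4]
gripper_width: 0.003
grasp_force: 0.0
```

Emit:
jog_arm(
  motion=[
    [0,0,0,0,0,0,0],
    [0,0,0,0,0,0,0],
  ],
)

```text
t: 34.7
eef_pos: [0.6244, 0.1632, 0.1396]
tool_rot: [0.232, -0.434, 0.863, 0.116]
contact_force: [-0.7, 0.2, -0.3]
gripper_width: -0.001
grasp_force: 0.0
```

```bash
python3 - <<'E'
from go import *
np.set_printoptions(precision=4,suppress=True)
Rk2=Rkey(y,np.radians(30));p=KP['green'];print(o['q'],rowto(p+.1*n,Rk2),rowto(p+.006*n,Rk2))
c=cam('wrist')
for k in('yellow','blue','white','green'):
    for r in bot.tip_of(f'key_{k}_top',c)[:1]:print(k,r['xy'],r['score'],proj(c,KP[k]))
E
```

```text
34.7 [0.62 0.16 0.14] [ 0.3   0.4  -0.87] [ 0.73  0.79 -1.26  1.97  0.88  0.55  1.57]
[ 0.7287  0.7915 -1.2576  1.9679  0.8771  0.5524  1.5736] [-0.001, 0.001, 0.001, 1.7, -0.3, 1.8] [-0.001, 0.001, 0.001, 1.8, -0.2, 95.8]
yellow [477.2, 241.7] 0.7 [473.6326 236.6312]
blue [424.7, 235.7] 0.79 [422.9507 236.5528]
white [375.4, 234.7] 0.91 [372.279  236.4743]
green [324.9, 232.9] 0.65 [321.6174 236.396 ]
```

Emit:
jog_arm(
  motion=[
    [0,0,0,2.5,1,50,0],
    [0,0,0,2.5,1,80,0],
    [0,0,0,2.5,1,92,0],
    [0,0,0,2.5,1,96,0],
    [0,0,0,2.5,1,96,0],
  ],
)

```text
t: 35.58
eef_pos: [0.6511, 0.2008, 0.055]
tool_rot: [0.232, -0.434, 0.863, 0.116]
contact_force: [0.4, 0.4, 0.5]
gripper_width: 0.001
grasp_force: 0.0
```

```bash
python3 - <<'E'
from go import *
np.set_printoptions(precision=4,suppress=True)
print(o['contact_force'],rowto(KP['green'],Rkey(y,np.radians(30))))
E
```

```text
35.575 [0.65 0.2  0.05] [ 0.3   0.4  -0.87] [ 0.51  0.86 -1.03  1.94  1.05  0.41  1.42]
[0.4361 0.3581 0.4985] [0.0, 0.002, 0.002, -0.7, -1.4, 5.5]
```

Emit:
jog_arm(
  motion=[
    [0,0,0,0,0,3,0],
    [0,0,0,0,0,6,0],
    [0,0,0,0,0,8,0],
    [0,0,0,0,0,8,0],
  ],
)

```text
t: 36.08
eef_pos: [0.6536, 0.2033, 0.0491]
tool_rot: [0.232, -0.434, 0.863, 0.115]
contact_force: [-12.1, -12.0, 22.3]
gripper_width: -0.002
grasp_force: 13.8
```

Emit:
jog_arm(
  motion=[
    [0,0,0,0,0,-12,0],
    [0,0,0,0,0,-45,0],
    [0,0,0,0,20,-55,0],
    [0,0,0,0,38,-55,0],
    [0,0,0,0,38,-55,0],
    [0,0,0,0,38,-55,0],
  ],
)

```text
t: 36.83
eef_pos: [0.6069, 0.204, 0.0947]
tool_rot: [0.232, -0.434, 0.863, 0.116]
contact_force: [-0.0, 0.4, 0.2]
gripper_width: -0.003
grasp_force: 0.0
```

```bash
python3 - <<'E'
from go import *
np.set_printoptions(precision=4,suppress=True)
Rk2=Rkey(y,np.radians(30));print(o['contact_force'],o['q'],rowto(KP['white'],Rk2))
c=cam('wrist')
for k in('blue','white','green'):
    for r in bot.tip_of(f'key_{k}_top',c)[:1]:print(k,r['xy'],r['score'],proj(c,KP[k]))
E
```

```text
36.825 [0.61 0.2  0.09] [ 0.3   0.4  -0.87] [ 0.57  0.77 -1.11  2.02  0.99  0.42  1.39]
[-0.0029  0.4134  0.234 ] [ 0.5698  0.7659 -1.1088  2.0237  0.9905  0.4152  1.3943] [0.0, 0.001, 0.002, -1.5, -0.8, 51.9]
blue [384.2, 264.4] 0.91 [382.8099 264.4156]
white [322.3, 262.4] 0.55 [320.6919 264.3277]
green [259.7, 260.5] 0.59 [258.5576 264.2398]
```

Well aligned on white.

Emit:
jog_arm(
  motion=[
    [0,0,0,-1,0,30,0],
    [0,0,0,-1,0,43,0],
    [0,0,0,-1,0,48,0],
    [0,0,0,-1,0,51,0],
    [0,0,0,-1,0,53.5,0],
    [0,0,0,-1,0,53.5,0],
  ],
)

```text
t: 37.78
eef_pos: [0.6224, 0.2268, 0.0492]
tool_rot: [0.232, -0.434, 0.863, 0.116]
contact_force: [-3.2, -0.8, 2.6]
gripper_width: -0.002
grasp_force: 1.9
```

Emit:
jog_arm(
  motion=[
    [0,0,0,0,0,1.5,0],
    [0,0,0,0,0,2,0],
    [0,0,0,0,0,2,0],
  ],
)

```text
t: 38.15
eef_pos: [0.6227, 0.2269, 0.0486]
tool_rot: [0.232, -0.434, 0.863, 0.115]
contact_force: [-15.5, -12.5, 23.5]
gripper_width: 0.0
grasp_force: 14.9
```

Emit:
jog_arm(
  motion=[
    [0,0,0,0,0,-12,0],
    [0,0,0,0,0,-50,0],
    [0,0,0,0,0,-110,0],
    [0,0,0,0,0,-150,0],
    [0,0,0,0,0,-150,0],
    [0,0,0,0,0,-150,0],
  ],
)

```text
t: 38.9
eef_pos: [0.5788, 0.1669, 0.1769]
tool_rot: [0.232, -0.434, 0.863, 0.116]
contact_force: [-0.2, -0.3, 0.3]
gripper_width: 0.002
grasp_force: 0.0
```

```bash
python3 - <<'E'
from go import *
np.set_printoptions(precision=3,suppress=True)
print(o['contact_force'],o['joint_vel'])
c=cam('top');s=cam('scene')
for k,z in(('pan_mid',.1075),('dark_block_mid',.096),('jar',0),('jug',0),('syrup',0),('ivory_block_mid',.023)):
  for p in(c,s):
    for r in bot.tip_of(k,p)[:1]:print(k,r['score'],atz(p,r['xy'],z))
E
```

```text
38.9 [0.58 0.17 0.18] [ 0.3   0.4  -0.87] [ 0.82  0.7  -1.36  2.04  0.79  0.56  1.58]
[-0.157 -0.277  0.29 ] [-0.029  0.01   0.018  0.006  0.     0.    -0.001]
pan_mid 0.68 [ 0.621 -0.184  0.107]
pan_mid 0.86 [ 0.607 -0.185  0.108]
dark_block_mid 0.81 [ 0.615 -0.189  0.096]
dark_block_mid 0.82 [ 0.613 -0.188  0.096]
jar 0.62 [0.406 0.258 0.   ]
jar 0.72 [0.412 0.243 0.   ]
jug 0.91 [ 0.579 -0.442  0.   ]
jug 0.63 [ 0.588 -0.435  0.   ]
syrup 0.7 [0.766 0.045 0.   ]
ivory_block_mid 0.57 [0.421 0.034 0.023]
ivory_block_mid 0.61 [0.42  0.032 0.023]
```

All in place.

```bash
python3 -c "
from station import bot
print(bot.hand_in())"
```

```text
the job is handed in; nothing more can be done
None
```

I zeroed, tared, added and printed in the order asked, with the pan centred on the platter and the dark block lying flat in it. Each key was pressed past its 4 N full travel, the arm touched nothing else that I could see, and I handed the job in at about 39 s of the 72 s; the hand-in returned no verdict.

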